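Cull rocking plaster bases and shelve the sound ones

ROBOT

A 6-joint arm with a two-finger parallel gripper is mounted at the origin on the work surface. World frame = base frame: x ahead of the robot, y to its left, z up, the work surface at z = 0. Lengths are in m, angles in rad, forces in N, time in s.
With the tool pointing down it reaches from about 0.25 to 0.725 m from the base axis. Payload 4 kg.
Tool frame: the origin (TCP) lies on the centre line of the jaws, within the pads' length; the fingertips stand 17 mm ahead of it and the grasp point (between the pads) lies 2 mm behind it; z points along the fingers, y is the line along which they close (so a half turn about z gives the same grasp; the last joint's range is limited). The gripper opens to 85 mm and grips with 20 to 120 N. Pads are 22 mm wide; open, the fingers measure 114 mm over their backs; the gripper's body (76 mm by 85 mm) begins 54 mm behind the grasp point. The pads swing forward as they close: fully open they stand 13 mm farther back than shut.
Start: joints at [1.151, 0.241, 0.005, 1.335, 0, 1.571], TCP at [0.204, 0.457, 0.248] pointing down, gripper open.
Joint ranges: [-2.72, 2.72], [-1.05, 1.87], [-1.09, 1.28], [-1.99, 2.15], [-1.42, 1.44], [-3.14, 3.14]. Speed limits (rad/s): [2.79, 2.79, 3.14, 3.14, 3.14, 3.14].

INTERFACE

Orientations are given as a unit quaternion [x, y, z, w].
In Python, from workcell import get_obs, imaging, order gives the robot as it stands.
- The arm moves only by the tool apply_moves, never from a script. Its argument "targets" is a list that holds one entry, the list of rows, each a list of 5 numbers: the shift along the world's x, y, z in units of 40 mm (1.0 is 40 mm), then the turn about the world's z in degrees, then the gripper command: -1 is shut, 1 is fully open, values between are in proportion. In form: [[[dx, dy, dz, turn, fingers], ...]]. A call has 1 to 8 rows; each row shifts and turns the commanded pose from where the row before left it; what a row does not reach is not made up. A row lasts 1/12 s, in which the tool goes at most 41.7 mm and 7.16 degrees, less where a joint would pass 70% of its speed; a pose out of reach is approached as far as the arm can. A call is refused whole if a number of a shift passes 1 or a number of a turn 7.16, either way. A call with a gripper value outside its range is refused whole. The fingers move at their own pace and stop on an object; the grip force is fixed at half the most. Time passes only in rows, so rows that do not move let the fingers close. It gives the time, the measured TCP pose, the force, the opening and the grip force at its end, in the units of the state.
- get_obs(): the state, without advancing time (a new reading comes with each control period).
- imaging.camera(name): name is "scene" or "side" or "wrist"; returns (picture, depth): 480x640x3 uint8, blue, green, red; 480x640 float32, m along the optical axis (not along the pixel's ray), 0 where there is no reading.
- imaging.get_calibration(name): a dict with "camera_matrix" (3x3 intrinsics, pixels), "k1" (the pictures are not rectified: a ray, as slopes to the right and down, at radius r is drawn at 1 + k1 r^2 times it, then the intrinsics apply), "eye" and "rotation" of the camera in the world; the wrist camera has in their place "hand_eye" (4x4, takes a point from camera to tool coordinates, whose origin is the TCP and whose axes are the flange's). Camera axes: x right, y down, z forward; pixel columns grow to the right and rows downward; lengths in m; the calibration is good to about 2 mm. A picture is of the moment at which its call begins: read the wrist's pose just before it. get_calibration takes no time and is no camera call.
- order.job_done(): hands the job in; it is judged then, once.
The state is a dict: "clock": time; "joint_pos": joint angles; "joint_vel": joint speeds; "tau": joint torques, N m; "eef_pos": TCP position; "tool_rot": TCP orientation; "ft_force": force on the tool from outside, world axes, zero at the start; "ft_torque": the same for the moment, N m; "grip_width": finger opening in m; "grasp_force": force on a finger pad.
Only numpy, scipy, OpenCV 4.12 (cv2) and the standard library are available. Lean on these libraries where they do the work, as an engineer would, in place of code of your own. Each camera call takes 0.05 s, during which the arm holds its last target. There are 200 camera calls.

TASK

Set all the cast plaster bases from the drying laths out on the marble slab, feet down and side by side, then press on their corners to find which of them rock. Put the sound ones in the wooden tray, feet down and flat on its floor, and lay the rocking ones the same way in the grey reject crate. Finish by sliding the tray straight in under the riser shelf, fully home with only its handle left outside, without striking the shelf board or disturbing the paints, tools and figure standing around.

Things in the scene. Friction and masses are not known exactly. Their poses are not given: they have to be found in the camera images.
- base_a: cream plaster base, may be absent: slab 84 (x) x 56 (y) x 14 mm on four 14 mm square corner feet 8 high; 22 high in all, 0.2 kg. Origin: centre, at foot level. Sound and warped ones look alike and stand level; a warped one has one foot 4 mm short: pressed there (under 1 N) the corner dips 4 mm (less farther in) and rises when let go; a sound one gives nowhere. Starts across the laths
- base_b: cream plaster base, may be absent: slab 84 (x) x 56 (y) x 14 mm on four 14 mm square corner feet 8 high; 22 high in all, 0.2 kg. Origin: centre, at foot level. Sound and warped ones look alike and stand level; a warped one has one foot 4 mm short: pressed there (under 1 N) the corner dips 4 mm (less farther in) and rises when let go; a sound one gives nowhere. Starts across the laths
- base_c: cream plaster base, may be absent: slab 84 (x) x 56 (y) x 14 mm on four 14 mm square corner feet 8 high; 22 high in all, 0.2 kg. Origin: centre, at foot level. Sound and warped ones look alike and stand level; a warped one has one foot 4 mm short: pressed there (under 1 N) the corner dips 4 mm (less farther in) and rises when let go; a sound one gives nowhere. Starts across the laths
- base_d: cream plaster base, may be absent: slab 84 (x) x 56 (y) x 14 mm on four 14 mm square corner feet 8 high; 22 high in all, 0.2 kg. Origin: centre, at foot level. Sound and warped ones look alike and stand level; a warped one has one foot 4 mm short: pressed there (under 1 N) the corner dips 4 mm (less farther in) and rises when let go; a sound one gives nowhere. Starts across the laths
- laths: fixed drying laths, 190 (x) x 215 (y) mm: two pairs of wooden laths along y, tops 16 mm above the table, pair centres at x = -52 and +52 mm; each lath 14 mm wide, 14 mm either side of the pair's centre. Room for bases at y = -50 and +50 on each pair: slab on the laths, long side along x, feet hanging 8 mm above the table. Origin on the table, at the middle
- slab: fixed white marble try slab, 210 x 210 x 15 mm, flat on the table, flat top at 15 mm. Origin: centre of its underside. It holds four bases in two rows of two
- crate: fixed shallow grey plastic reject crate, open on top, 130 (x) x 220 (y) x 40 mm high, walls and floor 5 mm. Origin: centre of its underside. Two bases fit side by side, their long sides along its x, at y = -50 and +50 mm
- tray: loose wooden tray, open on top, 116 (x) x 200 (y) x 35 mm high, walls and floor 6 mm, 0.5 kg. Origin: centre of its underside; its handle is on the -x side. Two bases fit side by side, their long sides along the tray's x, at y = -45 and +45 mm
- tray_handle (a point): middle of the tray's bow handle: a 12 mm thick round steel bar along the tray's y, 76 mm long, 72 mm out from the tray's front wall (130 mm from the tray's origin towards its -x) and 45 mm above the table; it can be pinched from above, the fingers closing along the tray's x
- tray_front (a point): bottom middle of the outer face of the tray's front wall (58 mm from its origin towards its -x)
- shelf: fixed low wooden riser shelf, 138 deep x 270 wide x 78 mm high, open at the front. Origin: on the table under the middle of the board's front edge; x runs inwards, away from the robot. Clear height under the board 62 mm, clear width 240, clear depth 122 to the back panel: a tray touching it has its front wall 6 mm inside the front edge, its handle outside
- shelf_board: the top board of the riser shelf, 16 mm thick, underside 62 mm and top 78 mm above the table; same origin and axes as the shelf. Small jars and a figure stand on its rear half, up to 210 mm above the table
- jar_cream: bystander: closed cream paint jar, 62 mm across, 72 mm high, standing; origin at the centre of its underside
- jar_blue: bystander: closed dark blue paint jar, 58 mm across, 66 mm high, standing; origin at the centre of its underside
- brush: bystander: paint brush lying flat at the right
- knife: bystander: spatula lying flat to the left of the tray
- figure: bystander: cream robed statuette on a brass-coloured plinth, 150 mm high, 52 mm across at the foot; origin at the centre of its underside
- sanding_block: bystander: cork sanding block, 70 x 45 x 25 mm; origin at the centre of its underside
Not all that is in view belongs to the job. What is shaped like the base_b but green or red is not meant.

How it is judged:
On the way, in this order (a step that is already met when the one before it is completed fails the run):
1. all the bases stand together on the marble slab, let go (x of base_a in the frame of slab between -0.085 and 0.085 m and y of base_a in the frame of slab between -0.085 and 0.085 m and z of base_a in the frame of slab between 0.008 and 0.02 m and angle between each of base_a, base_b, base_c, base_d's own z axis and vertical below 0.15 rad and contact force between the fingers and base_a below 0.2 N and x of base_b in the frame of slab between -0.085 and 0.085 m and y of base_b in the frame of slab between -0.085 and 0.085 m and z of base_b in the frame of slab between 0.008 and 0.02 m and contact force between the fingers and base_b below 0.2 N and x of base_c in the frame of slab between -0.085 and 0.085 m and y of base_c in the frame of slab between -0.085 and 0.085 m and z of base_c in the frame of slab between 0.008 and 0.02 m and contact force between the fingers and base_c below 0.2 N and x of base_d in the frame of slab between -0.085 and 0.085 m and y of base_d in the frame of slab between -0.085 and 0.085 m and z of base_d in the frame of slab between 0.008 and 0.02 m and contact force between the fingers and base_d below 0.2 N), for 0.2 s.
2. a base standing on the slab is pressed down at a corner with the fingertips (((x of base_a in the frame of slab between -0.085 and 0.085 m and y of base_a in the frame of slab between -0.085 and 0.085 m and z of base_a in the frame of slab between 0.008 and 0.02 m and angle between base_a's own z axis and vertical below 0.15 rad and contact force between the fingers and base_a above 1.5 N and horizontal distance between the grasp point and base_a above 0.022 m and z of the grasp point in the frame of base_a above 0.03 m) or (x of base_b in the frame of slab between -0.085 and 0.085 m and y of base_b in the frame of slab between -0.085 and 0.085 m and z of base_b in the frame of slab between 0.008 and 0.02 m and angle between base_b's own z axis and vertical below 0.15 rad and contact force between the fingers and base_b above 1.5 N and horizontal distance between the grasp point and base_b above 0.022 m and z of the grasp point in the frame of base_b above 0.03 m) or (x of base_c in the frame of slab between -0.085 and 0.085 m and y of base_c in the frame of slab between -0.085 and 0.085 m and z of base_c in the frame of slab between 0.008 and 0.02 m and angle between base_c's own z axis and vertical below 0.15 rad and contact force between the fingers and base_c above 1.5 N and horizontal distance between the grasp point and base_c above 0.022 m and z of the grasp point in the frame of base_c above 0.03 m) or (x of base_d in the frame of slab between -0.085 and 0.085 m and y of base_d in the frame of slab between -0.085 and 0.085 m and z of base_d in the frame of slab between 0.008 and 0.02 m and angle between base_d's own z axis and vertical below 0.15 rad and contact force between the fingers and base_d above 1.5 N and horizontal distance between the grasp point and base_d above 0.022 m and z of the grasp point in the frame of base_d above 0.03 m))), for 0.05 s.
3. every base is in its place: in the tray, bearing on all four feet, or in the reject crate, standing flat but not bearing on all four (((x of base_a in the frame of tray between -0.05 and 0.05 m and y of base_a in the frame of tray between -0.085 and 0.085 m and z of base_a in the frame of tray between 0.002 and 0.01 m and angle between base_a's own z axis and vertical below 0.15 rad and linear speed of base_a below 0.03 m/s and contact force between each of base_a_c1, base_a_c2, base_a_c3, base_a_c4 and tray above 0.03 N) or (x of base_a in the frame of crate between -0.05 and 0.05 m and y of base_a in the frame of crate between -0.095 and 0.095 m and z of base_a in the frame of crate between 0.001 and 0.009 m and angle between base_a's own z axis and vertical below 0.15 rad and linear speed of base_a below 0.03 m/s and not (contact force between each of base_a_c1, base_a_c2, base_a_c3, base_a_c4 and crate above 0.03 N))) and ((x of base_b in the frame of tray between -0.05 and 0.05 m and y of base_b in the frame of tray between -0.085 and 0.085 m and z of base_b in the frame of tray between 0.002 and 0.01 m and angle between base_b's own z axis and vertical below 0.15 rad and linear speed of base_b below 0.03 m/s and contact force between each of base_b_c1, base_b_c2, base_b_c3, base_b_c4 and tray above 0.03 N) or (x of base_b in the frame of crate between -0.05 and 0.05 m and y of base_b in the frame of crate between -0.095 and 0.095 m and z of base_b in the frame of crate between 0.001 and 0.009 m and angle between base_b's own z axis and vertical below 0.15 rad and linear speed of base_b below 0.03 m/s and not (contact force between each of base_b_c1, base_b_c2, base_b_c3, base_b_c4 and crate above 0.03 N))) and ((x of base_c in the frame of tray between -0.05 and 0.05 m and y of base_c in the frame of tray between -0.085 and 0.085 m and z of base_c in the frame of tray between 0.002 and 0.01 m and angle between base_c's own z axis and vertical below 0.15 rad and linear speed of base_c below 0.03 m/s and contact force between each of base_c_c1, base_c_c2, base_c_c3, base_c_c4 and tray above 0.03 N) or (x of base_c in the frame of crate between -0.05 and 0.05 m and y of base_c in the frame of crate between -0.095 and 0.095 m and z of base_c in the frame of crate between 0.001 and 0.009 m and angle between base_c's own z axis and vertical below 0.15 rad and linear speed of base_c below 0.03 m/s and not (contact force between each of base_c_c1, base_c_c2, base_c_c3, base_c_c4 and crate above 0.03 N))) and ((x of base_d in the frame of tray between -0.05 and 0.05 m and y of base_d in the frame of tray between -0.085 and 0.085 m and z of base_d in the frame of tray between 0.002 and 0.01 m and angle between base_d's own z axis and vertical below 0.15 rad and linear speed of base_d below 0.03 m/s and contact force between each of base_d_c1, base_d_c2, base_d_c3, base_d_c4 and tray above 0.03 N) or (x of base_d in the frame of crate between -0.05 and 0.05 m and y of base_d in the frame of crate between -0.095 and 0.095 m and z of base_d in the frame of crate between 0.001 and 0.009 m and angle between base_d's own z axis and vertical below 0.15 rad and linear speed of base_d below 0.03 m/s and not (contact force between each of base_d_c1, base_d_c2, base_d_c3, base_d_c4 and crate above 0.03 N)))), for 0.2 s.
At the end, for the whole second after the job is handed in: sound bases (all four feet bear) stand flat on the tray floor, rocking ones (a foot in the air) on the crate floor, within 4 mm; the tray is under the shelf, its front wall at most 2 mm outside the board's edge, within 0.15 rad of square and 40 mm of the middle; all at rest and released (all of step 3 and x of tray_front in the frame of shelf between -0.002 and 0.03 m and y of tray in the frame of shelf between -0.04 and 0.04 m and angle between the x axis of tray and the x axis of shelf, either way round below 0.15 rad and angle between tray's own z axis and vertical below 0.05 rad and linear speed of tray below 0.02 m/s); the robot touches nothing.
It fails at once if the shelf board is struck (over 8 N) (contact force between shelf_board and anything else above 8 N).
It fails at once if a paint jar, a tool, the figure or the block is disturbed (moved more than 3 cm) (distance of any of jar_cream, jar_blue, brush, knife, figure, sanding_block from where it was at the start of the episode above 0.03 m).
Of base_a, base_b, base_c, base_d only 3 to 4 are there at a start; the rules pass over those that are not, and their reading is None.
At some moment in a run one of tray, base_a, base_b, base_c, base_d may be knocked a few centimetres aside while the robot is not near it.
Once in a run the grip may slacken for a moment while it holds something.
It also fails if it takes over 210 s, if anything falls off the work surface, if the arm or the gripper's body presses on something with over 40 N, if the wrist force passes 120 N, or if a joint passes its speed limit or range.

## Working session

There is one attempt and no reset: what is moved stays moved. The work goes in short steps, Python scripts to look and compute and a tool call to move; the robot and the scene stay as the last step left them, time stands still between calls to the robot, and variables do not carry over. Pictures are saved under pics/ and viewed, at most 17 in all, crops included, and the job is handed in when it is done.

Besides the shell and the picture viewer there is one more tool, called after "Request:" as name([rows], argument=value, ...), one row to a line, values as JSON. apply_moves: Moves the arm, as the interface text tells. Its arguments: {"type":"object","properties":{"targets":{"type":"array","items":{"type":"array","items":{"type":"array","items":{"type":"number"}}}}},"required":["targets"]}

```bash
ls; mkdir -p pics; cat > h.py <<'E'
import numpy as np, cv2
from workcell import get_obs, imaging, order
from scipy.spatial.transform import Rotation as R
def world(name):
    o=get_obs(); im,d=imaging.camera(name); c=imaging.get_calibration(name)
    K=np.array(c["camera_matrix"]); k1=c["k1"]
    v,u=np.mgrid[0:480,0:640].astype(np.float64)
    p=cv2.undistortPoints(np.stack([u.ravel(),v.ravel()],1)[:,None],K,np.array([k1,0,0,0,0.]))[:,0]
    z=d.ravel().astype(float); P=np.c_[p*z[:,None],z]
    if name=="wrist":
        H=np.array(c["hand_eye"]); P=P@H[:3,:3].T+H[:3,3]
        P=R.from_quat(o["tool_rot"]).apply(P)+np.array(o["eef_pos"])
    else: P=P@np.array(c["rotation"]).T+np.array(c["eye"])
    P[z==0]=np.nan
    return im,P.reshape(480,640,3)
E
python3 - <<'E'
from h import *
for n in("scene","side"):
    im,P=world(n); cv2.imwrite(f"pics/{n}0.png",im); np.save(n+"0.npy",P)
    c=imaging.get_calibration(n); print(n,c)
o=get_obs(); print({k:np.round(v,3) for k,v in o.items()})
print(imaging.get_calibration("wrist"))
E
```

```text
picsTraceback (most recent call last):
  File "<stdin>", line 3, in <module>
  File "h.py", line 13, in world
    else: P=P@np.array(c["rotation"]).T+np.array(c["eye"])
            ~^~~~~~~~~~~~~~~~~~~~~~~~~~
ValueError: matmul: Input operand 1 has a mismatch in its core dimension 0, with gufunc signature (n?,k),(k,m?)->(n?,m?) (size 4 is different from 3)
```

```bash
sed -i 's/else: P=.*/else: P=R.from_quat(c["rotation"]).apply(P)+np.array(c["eye"])/' h.py
python3 - <<'E'
from h import *
for n in("scene","side"):
    im,P=world(n); cv2.imwrite(f"pics/{n}0.png",im); np.save(n+"0.npy",P)
    c=imaging.get_calibration(n); print(n,c)
o=get_obs(); print({k:np.round(v,3) for k,v in o.items()})
print(imaging.get_calibration("wrist"))
E
```

```text
scene {'camera_matrix': array([[587.42655682,   0.        , 316.73630396],
       [  0.        , 587.42655682, 234.86538518],
       [  0.        ,   0.        ,   1.        ]]), 'k1': -0.05742851603349461, 'eye': array([ 1.3582481 , -0.45269456,  0.89834394]), 'rotation': array([ 0.76033665,  0.48818904, -0.23385266, -0.35898826])}
side {'camera_matrix': array([[623.52623731,   0.        , 306.47509144],
       [  0.        , 623.52623731, 256.18595158],
       [  0.        ,   0.        ,   1.        ]]), 'k1': -0.14545262712307547, 'eye': array([-0.13591433, -1.13806135,  1.21576388]), 'rotation': array([ 0.8890414 , -0.2145445 ,  0.09315991, -0.39356991])}
{'clock': np.float64(0.15), 'joint_pos': array([ 1.151,  0.241,  0.004,  1.335, -0.   ,  1.571]), 'joint_vel': array([-0.002, -0.002,  0.002, -0.   , -0.   ,  0.001]), 'tau': array([ 1.0000e-03, -3.7263e+01,  2.5264e+01,  1.2000e-02,  0.0000e+00,
        0.0000e+00]), 'eef_pos': array([0.204, 0.456, 0.248]), 'tool_rot': array([ 0.208,  0.978, -0.001, -0.   ]), 'ft_force': array([-0.168, -0.485, -1.021]), 'ft_torque': array([0.06 , 0.056, 0.013]), 'grasp_force': np.float64(0.0), 'grip_width': np.float64(0.085)}
{'camera_matrix': array([[347.50647898,   0.        , 324.13531013],
       [  0.        , 347.50647898, 241.98709895],
       [  0.        ,   0.        ,   1.        ]]), 'k1': -0.06493973699058744, 'hand_eye': array([[-4.11209790e-04, -9.63390240e-01, -2.68102735e-01,
         6.79830457e-02],
       [ 9.99999124e-01, -7.33396333e-04,  1.10158309e-03,
         1.82883950e-03],
       [-1.25787996e-03, -2.68102047e-01,  9.63389698e-01,
        -1.26596186e-01],
       [ 0.00000000e+00,  0.00000000e+00,  0.00000000e+00,
         1.00000000e+00]])}
```

View pics/scene0.png

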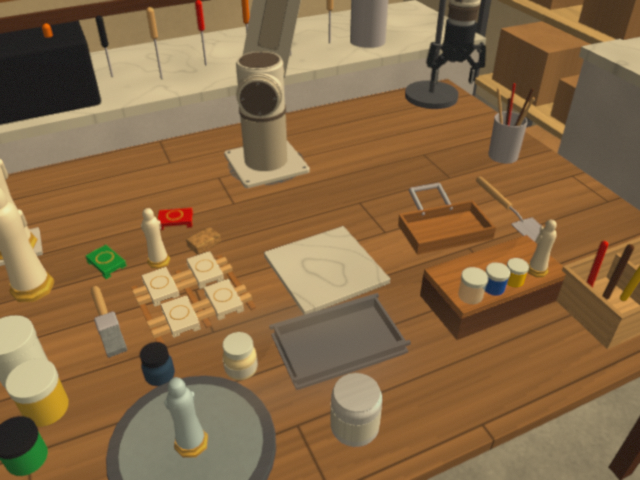

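View pics/side0.png

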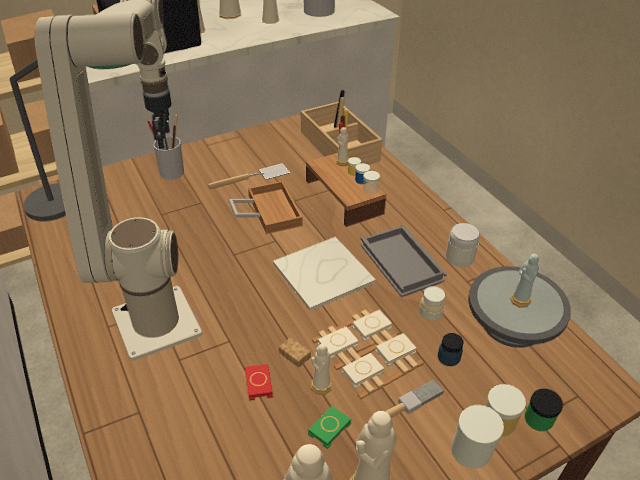

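```bash
cat >> h.py <<'E'
def clusters(P,m,minpix=40):
    n,l,s,c=cv2.connectedComponentsWithStats(m.astype(np.uint8))
    out=[]
    for i in range(1,n):
        if s[i,4]<minpix: continue
        q=P[l==i]; q=q[np.isfinite(q[:,0])]
        if len(q)<20: continue
        (cx,cy),(w,h),a=cv2.minAreaRect((q[:,:2]*1000).astype(np.float32))
        out.append((np.round(c[i]),len(q),np.round([cx,cy,w,h,a],1),np.round(np.median(q[:,2])*1000,1),np.round(q.mean(0)*1000,1)))
    return out
E
python3 - <<'E'
from h import *
S=1000/2
for n in("scene","side"):
    P=np.load(n+"0.npy"); im=cv2.imread(f"pics/{n}0.png")
    hsv=cv2.cvtColor(im,cv2.COLOR_BGR2HSV)
    z=P[...,2]; x,y=P[...,0],P[...,1]
    on=(x>0.15)&(x<0.85)&(y>-.5)&(y<.5)
    print(n,"table z",np.nanmedian(z[on&(abs(z)<.006)]))
    print("bases"); 
    for c in clusters(P,on&(z>.024)&(z<.036)&(y<-.05)&(hsv[...,1]<110)): print(*c)
    print("slab"); 
    for c in clusters(P,on&(z>.011)&(z<.019)&(hsv[...,1]<90),400): print(*c)
    print("rim 30-45"); 
    for c in clusters(P,on&(z>.030)&(z<.050),60): print(*c)
    print("tops 55-90")
    for c in clusters(P,on&(z>.06)&(z<.09),60): print(*c)
    print("tall 90+")
    for c in clusters(P,on&(z>.09)&(z<.25),60): print(*c)
# ortho
W=np.zeros((500,350,3),np.uint8)
for n in("side","scene"):
    P=np.load(n+"0.npy").reshape(-1,3); im=cv2.imread(f"pics/{n}0.png").reshape(-1,3)
    o=np.argsort(np.nan_to_num(P[:,2])); P=P[o]; im=im[o]
    g=(P[:,2]<.25)&(P[:,2]>-.02)&(P[:,0]>.1)&(P[:,0]<.8)&(abs(P[:,1])<.5)
    W[((.5-P[g,1])*500).astype(int).clip(0,499),((P[g,0]-.1)*500).astype(int).clip(0,349)]=im[g]
W=cv2.rotate(W,cv2.ROTATE_90_COUNTERCLOCKWISE)
cv2.imwrite("pics/ortho.png",cv2.resize(W,(800,560)))
E
```

```text
scene table z 0.0003743677559241987
bases
[157. 256.] 81 [ 305.  -374.4   38.1   26.1   82.1] 29.4 [ 305.2 -374.1   29.9]
[204. 267.] 589 [ 383.9 -287.    88.5   54.5    3.3] 30.5 [ 387.5 -288.    30.4]
[160. 284.] 540 [ 396.  -389.3   89.6   56.2    4.6] 30.2 [ 400.6 -389.6   30.1]
[159. 282.] 123 [ 393.2 -389.7   30.7   32.    46.2] 31.2 [ 393.6 -389.    31.2]
[223. 297.] 563 [ 487.4 -277.5   88.2   54.9    3.5] 30.3 [ 492.5 -277.8   30.2]
[222. 295.] 137 [ 484.7 -278.5   34.2   32.3   10.9] 31.7 [ 487.5 -277.    31.8]
[180. 315.] 631 [ 500.5 -372.4   86.6   56.2    2.1] 30.1 [ 504.6 -372.7   30. ]
[179. 312.] 144 [ 497.6 -372.3   30.7   30.9   23.5] 31.3 [ 497.6 -372.5   31.2]
[315. 319.] 302 [ 627.6 -128.9  156.8    8.6   88.4] 29.9 [ 627.7 -129.5   29.9]
[289. 363.] 45 [ 707.4 -218.6    1.8   64.5   87.4] 30.6 [ 709.4 -218.7   30.7]
[240. 368.] 133 [ 677.8 -303.4   58.3   26.1   75.7] 29.7 [ 682.2 -304.9   29.9]
[345. 365.] 40 [ 757.3 -127.5   44.6    6.5   88.2] 34.3 [ 758.4 -127.3   33.3]
[159. 373.] 153 [ 627.6 -444.2   55.3   25.2   86. ] 30.4 [ 632.3 -444.4   30.2]
slab
[32
[... 4588 characters left out ...]
.995e+02  1.000e-01] 87.5 [ 767.8 -415.5   86.6]
[434. 295.] 332 [ 656.  -298.3   55.9   53.3    2.1] 75.3 [ 653.4 -299.9   74.3]
[452. 342.] 307 [ 608.3 -443.7   53.1   49.3   25.4] 67.8 [ 606.9 -444.3   67.8]
[322. 373.] 93 [ 283.6 -381.2   18.6   32.1   61.8] 72.2 [ 284.5 -383.    72.8]
tall 90+
[354. 159.] 1214 [774.4 315.8 390.7 118.1  76. ] 127.4 [746.8 269.1 127.9]
[459. 236.] 226 [ 831.8 -162.4   76.9   35.2   89.6] 100.9 [ 834.5 -164.7   99.6]
[523. 282.] 935 [ 820.4 -383.7  143.1   56.9   88.7] 148.3 [ 819.3 -426.3  154.6]
[490. 285.] 66 [ 789.6 -352.9   63.9   27.6   70.2] 91.3 [ 792.7 -352.1   91.6]
[321. 358.] 366 [ 283.1 -376.9   30.5   41.1   65.2] 121.2 [ 283.8 -378.9  122.6]
```

View pics/ortho.png

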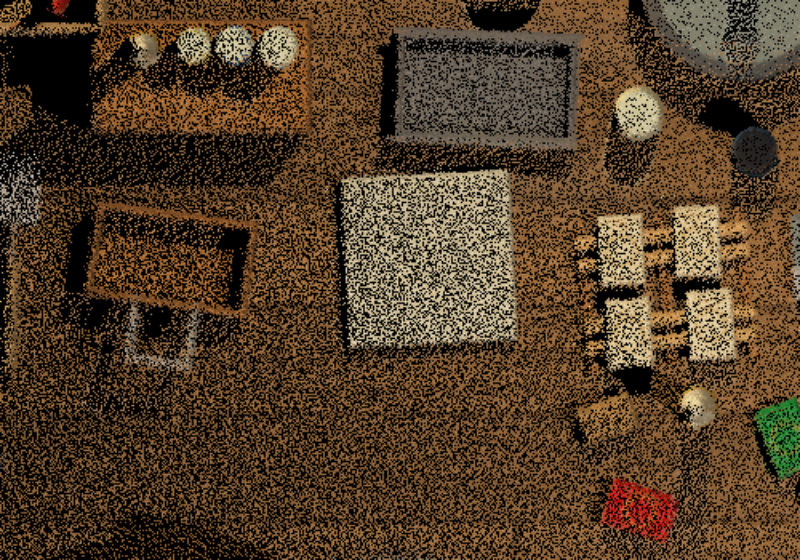

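```bash
python3 - <<'E'
from h import *
for n in("scene","side"):
    P=np.load(n+"0.npy"); z=P[...,2];x,y=P[...,0],P[...,1]
    def f(name,m,clean=3):
        im=np.zeros((700,1000),np.uint8)
        q=P[m]; im[(q[:,0]*1000).astype(int).clip(0,699),((q[:,1]+.5)*1000).astype(int).clip(0,999)]=255
        im=cv2.morphologyEx(im,cv2.MORPH_CLOSE,np.ones((7,7))); im=cv2.morphologyEx(im,cv2.MORPH_OPEN,np.ones((clean,clean)))
        k,l,s,c=cv2.connectedComponentsWithStats(im)
        i=1+np.argmax(s[1:,4]); pts=np.argwhere(l==i).astype(np.float32)-[0,500]
        print(n,name,np.round(np.ravel([*cv2.minAreaRect(pts.astype(np.float32))[:2],]),1),round(cv2.minAreaRect(pts.astype(np.float32))[2],1),"mean",np.round(pts.mean(0)))
    off=0 if n=="scene" else .002
    f("tray",(abs(z-off-.032)<.006)&(x>.38)&(x<.56)&(y>.17)&(y<.42))
    f("handle",(abs(z-off-.045)<.010)&(x>.25)&(x<.385)&(y>.2)&(y<.42))
    f("crate",(abs(z-off-.036)<.006)&(x>.58)&(x<.8)&(y>-.26)&(y<.03))
    f("slab",(abs(z-off-.015)<.003)&(x>.33)&(x<.60)&(y>-.17)&(y<.09))
    b=(abs(z-off-.078)<.004)&(x>.6)&(x<.82)&(y>.08)&(y<.42); f("board",b,5)
    q=P[b]; e=[(q[:,0][abs(q[:,1]-yy)<.005].min()) for yy in np.arange(.14,.37,.02)]
    print("front edge x",np.round(np.array(e)*1000)); 
    e=[np.percentile(q[:,1][abs(q[:,0]-xx)<.005],[1,99]) for xx in (.645,.66,.68)]; print("y ends",np.round(np.array(e)*1000).tolist())
E
```

```text
scene tray [493.5 281.9 202.7  88.6] 80.8 mean [516. 276.]
scene handle [361.5 299.   88.   45. ] 90.0 mean [357. 297.]
scene crate [ 656. -105.  232.   86.] 90.0 mean [ 632. -108.]
scene slab [476.4 -37.5 213.5 211.5] 2.6 mean [477. -38.]
scene board [666.5 248.  274.   65. ] 90.0 mean [663. 244.]
front edge x [636. 633. 635. 636. 635. 635. 634. 636. 636. 636. 634. 635.]
y ends [[113.0, 382.0], [114.0, 379.0], [113.0, 368.0]]
side tray [462.5 190.  116.5  30.2] 3.2 mean [463. 190.]
side handle [357.8 274.8  35.9  45.9] 84.5 mean [353. 268.]
side crate [ 656. -121.  200.   86.] 90.0 mean [ 630. -140.]
side slab [473.9 -36.7 212.9 214.1] 2.6 mean [471. -41.]
side board [665. 217. 212.  68.] 90.0 mean [668. 204.]
front edge x [631. 632. 632. 633. 634. 634. 633. 634. 634. 634. 630. 636.]
y ends [[116.0, 381.0], [111.0, 378.0], [115.0, 384.0]]
```

```bash
python3 - <<'E'
import cv2
a=cv2.imread("pics/scene0.png")[195:345,75:275]; cv2.imwrite("pics/crop.png",cv2.resize(a,(800,600),interpolation=cv2.INTER_CUBIC))
E
```

```text
(no output)
```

View pics/crop.png

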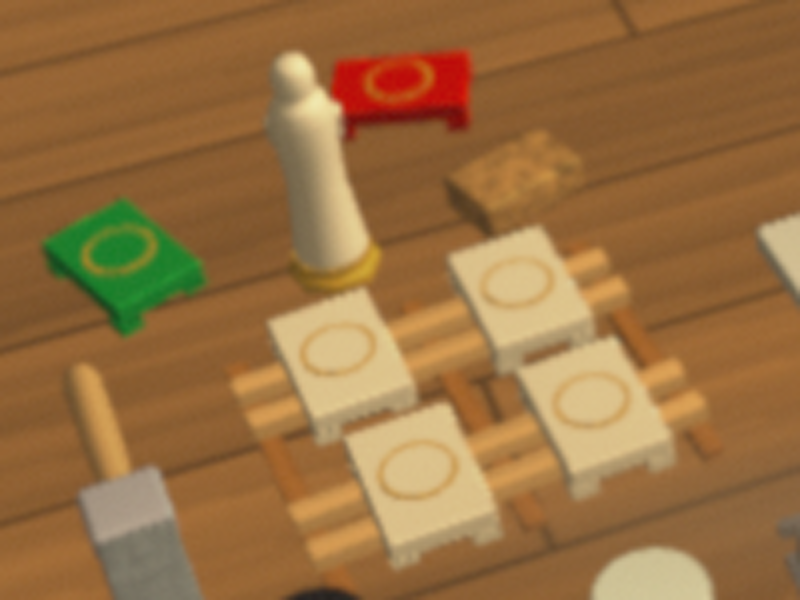

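Request:
apply_moves([
  [[0.6, -0.8, 0, -6.6, 1], [0.6, -0.8, 0, -6.6, 1], [0.6, -0.8, 0, -6.6, 1], [0.6, -0.8, 0, -6.6, 1], [0.6, -0.8, 0, -6.6, 1], [0.6, -0.8, 0, -6.6, 1], [0.6, -0.8, 0, -6.6, 1], [0.6, -0.8, 0, -6.6, 1]],
])

```text
clock: 0.82
eef_pos: [0.3964, 0.1988, 0.2482]
tool_rot: [0.624, 0.782, -0.0, -0.0]
ft_force: [1.9, 0.6, 0.1]
grip_width: 0.0856
grasp_force: 0.0
```

Request:
apply_moves([
  [[0, -1, 0, -6.6, 1], [0, -1, 0, -6.6, 1], [0, -1, 0, -6.6, 1], [0, -1, 0, -6.6, 1], [0, -1, 0, -6.6, 1], [0, -1, 0, -6.6, 1], [0, -1, 0, -6.6, 1], [0, -1, 0, -6.6, 1]],
])

```text
clock: 1.48
eef_pos: [0.3951, -0.1213, 0.2483]
tool_rot: [0.906, 0.423, 0.0, -0.0]
ft_force: [1.1, 0.8, 0.1]
grip_width: 0.085
grasp_force: 0.0
```

Request:
apply_moves([
  [[0, -0.96, -0.35, -6.6, 1], [0, -0.96, -0.35, -6.6, 1], [0, -0.96, -0.35, -6.6, 1], [0, -0.96, -0.35, -6.6, 1], [0, -0.96, -0.35, -6.6, 1], [0, -0.96, -0.35, -6.6, 1], [0, -0.96, -0.35, -6.6, 1], [0, 0, 0, 0, 1]],
])

```text
clock: 2.15
eef_pos: [0.394, -0.3933, 0.1459]
tool_rot: [1.0, 0.031, -0.002, -0.0]
ft_force: [0.0, 0.3, 0.2]
grip_width: 0.0852
grasp_force: 0.0
```

```bash
cat >> h.py <<'E'
def tops(name,zlo,zhi,roi,minpix=150,save=None,sat=110):
    """cream tops: fill mask, minAreaRect per component, roi=(x0,x1,y0,y1)"""
    im,P=world(name)
    if save: cv2.imwrite(save,im)
    hsv=cv2.cvtColor(im,cv2.COLOR_BGR2HSV); x,y,z=np.moveaxis(P,2,0)
    m=(z>zlo)&(z<zhi)&(x>roi[0])&(x<roi[1])&(y>roi[2])&(y<roi[3])&(hsv[...,1]<sat)
    m=cv2.morphologyEx(m.astype(np.uint8),cv2.MORPH_OPEN,np.ones((3,3)))
    for c in clusters(P,m,minpix): print(name,*c)
    return im,P
E
python3 - <<'E'
from h import *
o=get_obs(); print(o["eef_pos"],np.round(o["ft_force"],2))
tops("wrist",.020,.040,(.3,.6,-.45,-.2),save="pics/w1.png",sat=140)
E
```

```text
[ 0.39400671 -0.3933135   0.14585811] [0.02 0.3  0.24]
wrist [303.  84.] 8505 [ 498.7 -370.4   84.7   56.6    2.8] 31.0 [ 499.8 -370.7   31. ]
wrist [163.  94.] 8395 [ 487.8 -275.6   84.3   57.3    2.9] 31.0 [ 489.3 -278.4   30.7]
wrist [302.  86.] 2492 [ 498.6 -370.6   35.4   35.1   49. ] 31.8 [ 498.7 -370.7   31.8]
wrist [158.  96.] 2297 [ 487.7 -275.1   35.4   35.3   83.2] 31.9 [ 488.  -275.3   31.9]
wrist [320. 237.] 6354 [ 394.2 -387.9   83.6   56.2    4.3] 30.9 [ 397.9 -387.8   30.8]
wrist [182. 242.] 6306 [ 383.2 -285.3   84.6   56.7    3. ] 31.0 [ 387.8 -287.5   30.5]
wrist [319. 243.] 1861 [ 394.1 -387.5   35.8   34.7    3. ] 31.7 [ 394.3 -387.6   31.6]
wrist [179. 249.] 1709 [ 383.1 -285.3   35.1   35.9   75. ] 31.9 [ 383.4 -285.4   31.8]
wrist [293. 346.] 694 [ 306.1 -370.8   35.8   12.1   90. ] 29.9 [ 307.5 -371.5   29.9]
```

View pics/w1.png

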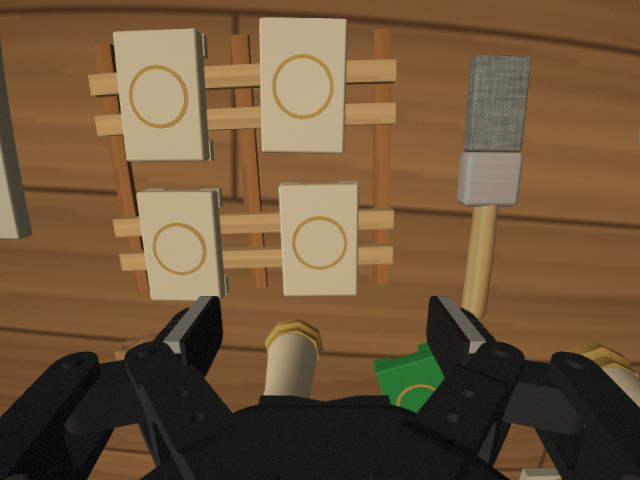

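Request:
apply_moves([
  [[0, 0.14, -0.7, 0.7, 1], [0, 0, -0.9, 0, 1], [0, 0, -0.9, 0, 1], [0, 0, -0.45, 0, 1], [0, 0, 0, 0, 1], [0, 0, 0, 0, -1], [0, 0, 0, 0, -1], [0, 0, 0, 0, -1]],
])

```text
clock: 2.87
eef_pos: [0.3978, -0.3842, 0.0355]
tool_rot: [0.999, 0.043, 0.002, 0.002]
ft_force: [-0.7, -0.2, 0.8]
grip_width: 0.0539
grasp_force: 63.3
```

Request:
apply_moves([
  [[0, 0, 0, 0, -1], [0, 0, 0, 0, -1], [0, 0, 0, 0, -1]],
])

```text
clock: 3.12
eef_pos: [0.3978, -0.3842, 0.0354]
tool_rot: [0.999, 0.043, 0.002, 0.002]
ft_force: [0.6, -0.3, 6.5]
grip_width: 0.054
grasp_force: 64.1
```

Request:
apply_moves([
  [[0, 0, 0, 0, 1], [0, 0, 0, 0, 1], [0, 0, -0.19, 0, 1], [0, 0, 0, 0, 1], [0, 0, 0, 0, -1], [0, 0, 0, 0, -1], [0, 0, 0, 0, -1], [0, 0, 0, 0, -1]],
])

```text
clock: 3.78
eef_pos: [0.3978, -0.3845, 0.0291]
tool_rot: [0.999, 0.042, 0.003, 0.002]
ft_force: [-3.6, 3.0, 24.0]
grip_width: 0.0545
grasp_force: 74.3
```

Request:
apply_moves([
  [[0, 0, 0.3, 0, -1], [0, 0, 0.6, 0, -1], [0, 0, 0.8, 0, -1], [0, 0, 0, 0, -1]],
])

```text
clock: 4.12
eef_pos: [0.3983, -0.385, 0.0979]
tool_rot: [0.999, 0.042, 0.003, 0.003]
ft_force: [1.3, -0.2, -1.9]
grip_width: 0.0544
grasp_force: 64.7
```

Request:
apply_moves([
  [[0.41, 0.91, 0, -0.3, -1], [0.41, 0.91, 0, -0.3, -1], [0.41, 0.91, 0, -0.3, -1], [0.41, 0.91, 0, -0.3, -1], [0.41, 0.91, 0, -0.3, -1], [0.41, 0.91, 0, -0.3, -1], [0.41, 0.91, 0, -0.3, -1], [0.41, 0.91, 0, 0, -1]],
])

```text
clock: 4.78
eef_pos: [0.5268, -0.0894, 0.0918]
tool_rot: [1.0, 0.024, -0.001, -0.0]
ft_force: [0.8, -0.2, -1.7]
grip_width: 0.0545
grasp_force: 64.7
```

Request:
apply_moves([
  [[0, 0, -0.4, 0, -1], [0, 0, -0.5, 0, -1], [0, 0, -0.3, 0, -1], [0, 0, 0, 0, -1], [0, 0, 0, 0, -1]],
])

```text
clock: 5.2
eef_pos: [0.5257, -0.0911, 0.0433]
tool_rot: [1.0, 0.024, -0.002, -0.0]
ft_force: [0.6, -0.1, -2.1]
grip_width: 0.0543
grasp_force: 64.6
```

Request:
apply_moves([
  [[0, 0, -0.1, 0, -1], [0, 0, -0.07, 0, -1], [0, 0, 0, 0, -1]],
])

```text
clock: 5.45
eef_pos: [0.5271, -0.0918, 0.038]
tool_rot: [1.0, 0.024, 0.0, 0.0]
ft_force: [-0.2, -0.1, -1.5]
grip_width: 0.0544
grasp_force: 64.7
```

Request:
apply_moves([
  [[0, 0, -0.06, 0, -1], [0, 0, 0, 0, -1], [0, 0, 0, 0, -1]],
])

```text
clock: 5.7
eef_pos: [0.5275, -0.0918, 0.0361]
tool_rot: [1.0, 0.024, 0.001, 0.0]
ft_force: [-0.2, -0.8, -0.6]
grip_width: 0.0545
grasp_force: 64.8
```

Request:
apply_moves([
  [[0, 0, 0, 0, 0.6], [0, 0, 0, 0, 0.6], [0, 0, 0.3, 0, 0.6], [0, 0, 0.5, 0, 0.7], [0, 0, 0.5, 0, 0.8], [0, 0, 0.3, 0, 1], [0, 0, 0, 0, 1]],
])

```text
clock: 6.28
eef_pos: [0.5293, -0.0918, 0.1027]
tool_rot: [1.0, 0.024, 0.003, 0.001]
ft_force: [0.9, -1.0, 0.3]
grip_width: 0.0855
grasp_force: 0.0
```

Request:
apply_moves([
  [[-0.51, -0.69, 0, 0, 1], [-0.51, -0.69, 0, 0, 1], [-0.51, -0.69, 0, 0, 1], [-0.51, -0.69, 0, 0, 1], [-0.51, -0.69, 0, 0, 1], [-0.51, -0.69, 0, 0, 1], [-0.51, -0.69, 0, 0, 1], [0, 0, 0, 0, 1]],
])

```text
clock: 6.95
eef_pos: [0.3805, -0.2882, 0.0987]
tool_rot: [1.0, 0.02, -0.001, 0.001]
ft_force: [0.3, -0.2, 0.5]
grip_width: 0.0857
grasp_force: 0.0
```

```bash
python3 - <<'E'
from h import *
o=get_obs(); print(o["eef_pos"],o["clock"])
tops("wrist",.020,.035,(.3,.6,-.45,-.2),600,sat=140)
tops("scene",.030,.042,(.36,.60,-.15,.08),100,sat=140)
E
```

```text
[ 0.38053768 -0.28820816  0.09873013] 6.95
wrist [311.  77.] 11238 [ 483.5 -275.5   75.7   56.3    3.1] 31.0 [ 482.9 -275.6   30.9]
wrist [486.  75.] 10334 [ 492.4 -370.8   72.2   57.5    2.3] 30.8 [ 489.4 -367.8   30.4]
wrist [495.  57.] 3717 [ 498.7 -370.9   35.3   35.5    4.7] 31.7 [ 498.6 -370.5   31.7]
wrist [311.  67.] 3936 [ 487.7 -275.2   34.7   35.4    1.2] 31.8 [ 488.  -275.3   31.8]
wrist [323. 252.] 9402 [ 383.1 -285.5   83.8   56.2    3.1] 30.9 [ 387.6 -285.3   30.7]
wrist [322. 261.] 2724 [ 383.  -285.3   35.4   35.     1.9] 31.7 [ 383.3 -285.2   31.7]
scene [311. 279.] 786 [524.  -92.6  87.6  58.    1.6] 37.7 [527.6 -93.7  37.4]
```

Request:
apply_moves([
  [[0.06, 0.07, -0.4, 0, 1], [0, 0, -0.4, 0, 1], [0, 0, -0.4, 0, 1], [0, 0, -0.4, 0, 1], [0, 0, 0, 0, 1], [0, 0, 0, 0, -1], [0, 0, 0, 0, -1], [0, 0, 0, 0, -1]],
])

```text
clock: 7.72
eef_pos: [0.388, -0.2824, 0.0371]
tool_rot: [1.0, 0.024, 0.001, 0.001]
ft_force: [-0.4, -0.4, 0.2]
grip_width: 0.0543
grasp_force: 63.2
```

Request:
apply_moves([
  [[0, 0, 0, 0, -1], [0, 0, 0, 0, -1]],
])

```text
clock: 7.88
eef_pos: [0.388, -0.2824, 0.0371]
tool_rot: [1.0, 0.024, 0.002, 0.001]
ft_force: [1.6, 0.3, 6.0]
grip_width: 0.054
grasp_force: 63.7
```

Request:
apply_moves([
  [[0, 0, 0.4, 0, -1], [0, 0, 0.6, 0, -1], [0, 0, 0.5, 0, -1], [0.23, 0.92, 0, 0, -1], [0.23, 0.92, 0, 0, -1], [0.23, 0.92, 0, 0, -1], [0.23, 0.92, 0, 0, -1], [0.23, 0.92, 0, 0, -1]],
])

```text
clock: 8.55
eef_pos: [0.4324, -0.0962, 0.0957]
tool_rot: [1.0, 0.023, 0.0, -0.0]
ft_force: [1.5, -1.0, -2.4]
grip_width: 0.0539
grasp_force: 64.2
```

Request:
apply_moves([
  [[0, 0, -0.4, 0, -1], [0, 0, -0.5, 0, -1], [0, 0, -0.3, 0, -1], [0, 0, 0, 0, -1], [0, 0, 0, 0, -1], [0, 0, 0, 0, -1]],
])

```text
clock: 9.05
eef_pos: [0.433, -0.0981, 0.0481]
tool_rot: [1.0, 0.024, 0.0, 0.0]
ft_force: [-0.7, 0.6, -2.5]
grip_width: 0.0538
grasp_force: 64.2
```

Request:
apply_moves([
  [[0, 0, -0.1, 0, -1], [0, 0, 0, 0, -1], [0, 0, 0, 0, 0.6], [0, 0, 0, 0, 0.6], [0, 0, 0.3, 0, 0.6], [0, 0, 0.5, 0, 0.7], [0, 0, 0.5, 0, 0.8], [0, 0, 0.2, 6.9, 1]],
])

```text
clock: 9.72
eef_pos: [0.4341, -0.0982, 0.1061]
tool_rot: [0.996, 0.085, 0.002, 0.001]
ft_force: [0.9, -0.4, -0.1]
grip_width: 0.0851
grasp_force: 0.0
```

Request:
apply_moves([
  [[0.17, -0.55, 0.2, 6.9, 1], [0.17, -0.55, 0.2, 6.9, 1], [0.17, -0.55, 0.2, 6.9, 1], [0.17, -0.55, 0, 6.9, 1], [0.17, -0.55, 0, 6.9, 1], [0.17, -0.55, 0, 6.9, 1], [0.17, -0.55, 0, 6.9, 1], [0.18, -0.55, 0, 6.9, 1]],
])

```text
clock: 10.38
eef_pos: [0.4875, -0.2751, 0.1279]
tool_rot: [0.843, 0.539, 0.0, 0.0]
ft_force: [0.6, -0.4, -0.7]
grip_width: 0.0853
grasp_force: 0.0
```

Request:
apply_moves([
  [[0, 0, 0, 6.9, 1], [0, 0, 0, 6.9, 1], [0, 0, 0, 6.9, 1], [0, 0, 0, 6.9, 1], [0, 0, 0, 6.9, 1], [0, 0, 0, 6.9, 1], [0, 0, 0, 6.9, 1], [0, 0, 0, 6.9, 1]],
])

```text
clock: 11.05
eef_pos: [0.4873, -0.2739, 0.1278]
tool_rot: [0.497, 0.868, 0.0, 0.0]
ft_force: [0.3, -0.5, 0.2]
grip_width: 0.0854
grasp_force: 0.0
```

Request:
apply_moves([
  [[0, 0, 0, 6.9, 1], [0, 0, 0, 6.9, 1], [0, 0, 0, 6.9, 1], [0, 0, 0, 6.9, 1], [0, 0, 0, 6.9, 1], [0, 0, 0, 6.9, 1], [0, 0, 0, 6.9, 1], [0, 0, 0, 6.9, 1]],
])

```text
clock: 11.72
eef_pos: [0.4873, -0.2739, 0.1278]
tool_rot: [0.039, 0.999, -0.0, 0.0]
ft_force: [0.9, 0.3, 0.7]
grip_width: 0.0852
grasp_force: 0.0
```

Request:
apply_moves([
  [[0, 0, 0, 7, 1], [0, 0, 0, 0, 1]],
])

```text
clock: 11.88
eef_pos: [0.4874, -0.2739, 0.1278]
tool_rot: [-0.021, 1.0, -0.0, 0.0]
ft_force: [-0.2, -0.7, 0.1]
grip_width: 0.0852
grasp_force: 0.0
```

```bash
python3 - <<'E'
from h import *
o=get_obs(); print(o["eef_pos"],o["tool_rot"],o["joint_pos"],o["clock"])
tops("wrist",.020,.035,(.3,.6,-.45,-.2),600,sat=140)
tops("scene",.020,.042,(.36,.60,-.45,.08),100,sat=110)
E
```

```text
[ 0.48738494 -0.27388744  0.12775142] [-2.05141251e-02  9.99789554e-01 -6.03823924e-05  1.18887250e-04] [-5.11982403e-01  4.34291507e-01 -4.26052495e-02  1.09363341e+00
  1.66711458e-05 -5.53013530e-01] 11.8833
wrist [320. 243.] 7326 [ 487.6 -275.1   83.8   56.2    3. ] 30.9 [ 483.8 -275.1   30.8]
wrist [182. 247.] 6773 [ 497.9 -370.4   83.8   56.3    2.5] 30.8 [ 491.1 -369.    30.3]
wrist [319. 249.] 2135 [ 487.6 -275.4   35.2   35.1    1.5] 31.7 [ 487.5 -275.4   31.7]
wrist [179. 259.] 1986 [ 498.3 -370.6   35.4   35.8   21.9] 31.7 [ 498.1 -370.6   31.6]
scene [302. 270.] 1197 [477.8 -96.1 181.9  58.4   4.1] 37.0 [489.7 -99.2  35.6]
scene [311. 277.] 111 [522.8 -90.9  29.8  31.2  66.5] 38.6 [523.9 -92.   38.6]
scene [223. 298.] 583 [ 488.4 -277.    85.6   55.3    3.4] 30.2 [ 494.8 -278.5   29.7]
scene [222. 295.] 139 [ 487.1 -277.6   31.8   31.6   34.2] 31.4 [ 487.1 -276.9   31.4]
scene [180. 315.] 650 [ 500.1 -372.1   87.2   56.3    2.3] 30.0 [ 505.8 -372.8   29.8]
scene [179. 312.] 140 [ 497.7 -373.1   30.8   29.5   77.6] 31.0 [ 498.  -373.1   31.2]
```

Request:
apply_moves([
  [[0, -0.03, -0.46, 0, 1], [0, 0, -0.46, 0, 1], [0, 0, -0.46, 0, 1], [0, 0, -0.46, 0, 1], [0, 0, -0.46, 0, 1], [0, 0, 0, 0, 1], [0, 0, 0, 0, -1], [0, 0, 0, 0, -1]],
])

```text
clock: 12.65
eef_pos: [0.488, -0.2754, 0.0364]
tool_rot: [-0.019, 1.0, -0.0, 0.001]
ft_force: [0.6, 0.5, -0.3]
grip_width: 0.0638
grasp_force: 0.0
```

Request:
apply_moves([
  [[0, 0, 0, 0, -1], [0, 0, 0, 0, -1], [0, 0, 0, 0, -1]],
])

```text
clock: 12.9
eef_pos: [0.4888, -0.2758, 0.0375]
tool_rot: [-0.019, 1.0, -0.001, 0.002]
ft_force: [-0.4, -0.3, 5.9]
grip_width: 0.0538
grasp_force: 64.0
```

Request:
apply_moves([
  [[0, 0, 0.4, 0, -1], [0, 0, 0.6, 0, -1], [0.1, 0.5, 0.5, 0, -1], [0.1, 0.95, 0, 0, -1], [0.1, 0.95, 0, 0, -1], [0.1, 0.95, 0, 0, -1], [0.1, 0.95, 0, 0, -1], [0.1, 0.95, 0, 0, -1]],
])

```text
clock: 13.57
eef_pos: [0.511, -0.0633, 0.0957]
tool_rot: [-0.019, 1.0, 0.0, 0.0]
ft_force: [-0.1, 0.2, -3.1]
grip_width: 0.054
grasp_force: 63.9
```

Request:
apply_moves([
  [[0.1, 0.95, 0, 0, -1], [0.1, 0.95, 0, 0, -1], [0, 0.32, -0.3, 0, -1], [0, 0, -0.4, 0, -1], [0, 0, -0.4, 0, -1], [0, 0, -0.1, 0, -1], [0, 0, 0, 0, -1], [0, 0, 0, 0, -1]],
])

```text
clock: 14.23
eef_pos: [0.5194, 0.0236, 0.0477]
tool_rot: [-0.019, 1.0, 0.0, -0.0]
ft_force: [0.4, 0.4, -2.6]
grip_width: 0.0537
grasp_force: 63.9
```

Request:
apply_moves([
  [[0, 0, -0.09, 0, -1], [0, 0, 0, 0, -1], [0, 0, 0, 0, 0.6], [0, 0, 0, 0, 0.6], [0, 0, 0.3, 0, 0.6], [0, 0, 0.5, 0, 0.7], [0, 0, 0.5, 0, 0.8], [0, 0, 0.3, 0, 1]],
])

```text
clock: 14.9
eef_pos: [0.5206, 0.0237, 0.1104]
tool_rot: [-0.019, 1.0, 0.0, 0.002]
ft_force: [1.0, 0.4, -0.2]
grip_width: 0.0848
grasp_force: 0.0
```

Request:
apply_moves([
  [[0, -0.95, 0.1, 0, 1], [0, -0.95, 0, 0, 1], [0, -0.95, 0, 0, 1], [0, -0.95, 0, 0, 1], [0, -0.95, 0, 0, 1], [-0.1, -0.95, 0, 0, 1], [-0.1, -0.95, 0, 0, 1], [-0.1, -0.95, 0, 0, 1]],
])

```text
clock: 15.57
eef_pos: [0.5072, -0.2823, 0.1126]
tool_rot: [-0.02, 1.0, -0.0, 0.001]
ft_force: [1.0, -0.1, -0.0]
grip_width: 0.0856
grasp_force: 0.0
```

Request:
apply_moves([
  [[-0.1, -0.95, 0, 0, 1], [-0.1, -0.95, 0, 0, 1], [0, -0.35, 0, 0, 1], [0, 0, 0, 0, 1], [0, 0, 0, 0, 1]],
])

```text
clock: 15.98
eef_pos: [0.499, -0.3712, 0.112]
tool_rot: [-0.019, 1.0, 0.0, 0.0]
ft_force: [-0.2, 0.1, -0.5]
grip_width: 0.0854
grasp_force: 0.0
```

```bash
python3 - <<'E'
from h import *
o=get_obs(); print(o["eef_pos"],o["tool_rot"],o["clock"])
tops("wrist",.020,.035,(.3,.6,-.45,-.2),600,sat=140)
tops("scene",.030,.042,(.36,.60,-.45,.08),200,sat=110)
E
```

```text
[ 0.49899928 -0.37117849  0.11200719] [-1.85192698e-02  9.99828475e-01  1.19012958e-04  2.06777051e-04] 15.9833
wrist [322. 247.] 8373 [ 498.3 -370.5   83.6   56.2    2.5] 30.9 [ 494.3 -370.5   30.8]
wrist [322. 255.] 2441 [ 498.9 -370.6   35.6   35.2    1. ] 31.7 [ 498.3 -370.7   31.7]
scene [301. 267.] 1132 [478.1 -95.9 183.   57.9   3.8] 37.4 [481.4 -98.   37.1]
scene [357. 263.] 509 [518.5  22.2  88.2  57.9   3.5] 37.2 [523.8  19.4  37. ]
```

Request:
apply_moves([
  [[0, 0, -0.45, 0, 1], [0, 0, -0.5, 0, 1], [0, 0, -0.5, 0, 1], [0, 0, -0.44, 0, 1], [0, 0, 0, 0, 1], [0, 0, 0, 0, -1], [0, 0, 0, 0, -1], [0, 0, 0, 0, -1]],
])

```text
clock: 16.75
eef_pos: [0.501, -0.3706, 0.0389]
tool_rot: [-0.02, 1.0, -0.001, 0.002]
ft_force: [-0.3, 0.2, 1.1]
grip_width: 0.0534
grasp_force: 62.7
```

Request:
apply_moves([
  [[0, 0, 0, 0, -1], [0, 0, 0, 0, -1]],
])

```text
clock: 16.92
eef_pos: [0.501, -0.3708, 0.0388]
tool_rot: [-0.02, 1.0, -0.001, 0.002]
ft_force: [0.0, 0.9, 7.9]
grip_width: 0.0534
grasp_force: 63.7
```

Request:
apply_moves([
  [[0, 0, 0.4, 0, -1], [0, 0, 0.6, 0, -1], [-0.17, 0.5, 0.5, 0, -1], [-0.17, 0.92, 0, 0, -1], [-0.17, 0.92, 0, 0, -1], [-0.17, 0.92, 0, 0, -1], [-0.17, 0.92, 0, 0, -1], [-0.17, 0.92, 0, 0, -1]],
])

```text
clock: 17.58
eef_pos: [0.4578, -0.1648, 0.0966]
tool_rot: [-0.019, 1.0, -0.0, 0.0]
ft_force: [0.6, 1.0, -2.5]
grip_width: 0.0537
grasp_force: 63.7
```

Request:
apply_moves([
  [[-0.17, 0.92, 0, 0, -1], [-0.17, 0.92, 0, 0, -1], [-0.17, 0.92, 0, 0, -1], [-0.17, 0.92, 0, 0, -1], [-0.17, 0.92, 0, 0, -1], [0, 0.05, 0, 0, -1], [0, 0, 0, 0, -1]],
])

```text
clock: 18.17
eef_pos: [0.4242, 0.0216, 0.0966]
tool_rot: [-0.022, 1.0, -0.0, 0.0]
ft_force: [-0.1, 0.2, -1.4]
grip_width: 0.0533
grasp_force: 63.9
```

Request:
apply_moves([
  [[0.08, 0, -0.4, 0, -1], [0, 0, -0.5, 0, -1], [0, 0, -0.3, 0, -1], [0, 0, -0.05, 0, -1], [0, 0, 0, 0, -1], [0, 0, 0, 0, -1]],
])

```text
clock: 18.67
eef_pos: [0.4282, 0.0186, 0.0465]
tool_rot: [-0.019, 1.0, -0.0, 0.0]
ft_force: [0.5, 0.5, -1.7]
grip_width: 0.0539
grasp_force: 63.9
```

Request:
apply_moves([
  [[0, 0, 0, 0, 0.6], [0, 0, 0, 0, 0.6], [0, 0, 0.3, 0, 0.6], [0, 0, 0.6, 0, 0.7], [0, 0, 0.6, 0, 0.8], [-0.4, 0, 0.6, 0, 1], [-0.6, 0, 0.6, 0, -1], [-0.6, 0, 0.6, 0, -1]],
])

```text
clock: 19.33
eef_pos: [0.3636, 0.0196, 0.1798]
tool_rot: [-0.019, 1.0, -0.0, 0.001]
ft_force: [-0.3, 0.4, 0.3]
grip_width: 0.0638
grasp_force: 0.0
```

Request:
apply_moves([
  [[-0.2, -0.5, 0.4, 0, -1], [0, -0.6, 0, 0, -1], [0, 0, 0, 0, -1]],
])

```text
clock: 19.58
eef_pos: [0.3565, -0.0266, 0.1963]
tool_rot: [-0.018, 1.0, -0.001, 0.003]
ft_force: [-0.0, -0.5, 0.7]
grip_width: 0.0255
grasp_force: 0.0
```

```bash
python3 - <<'E'
from h import *
o=get_obs(); print(o["eef_pos"],o["tool_rot"],o["clock"],o["grip_width"])
im,P=tops("wrist",.030,.044,(.3,.65,-.2,.15),600,sat=140,save="pics/w2.png")
tops("scene",.030,.042,(.36,.60,-.45,.08),200,sat=110)
E
```

```text
[ 0.35651812 -0.02660225  0.19628615] [-0.01804308  0.99983339 -0.0010932   0.00254003] 19.5833 0.025467382480625265
wrist [238. 289.] 3966 [426.5 -96.2  81.6  56.    2.8] 38.1 [416.5 -99.8  37.9]
wrist [370. 286.] 2801 [425.3  20.7  84.7  55.6   2.5] 37.9 [408.8  17.2  37.6]
wrist [348. 371.] 670 [503.1   5.3  51.4  17.4   3. ] 38.0 [498.4   3.4  37.7]
scene [348. 253.] 948 [473.3  20.6 178.9  58.4   2.6] 37.1 [482.6  17.1  36.8]
scene [291. 254.] 574 [428.7 -98.8  86.8  58.1   3.5] 37.5 [ 433.3 -100.8   37.3]
scene [310. 280.] 567 [524.7 -92.4  88.8  57.7   2.7] 37.2 [528.7 -95.4  36.9]
```

View pics/w2.png

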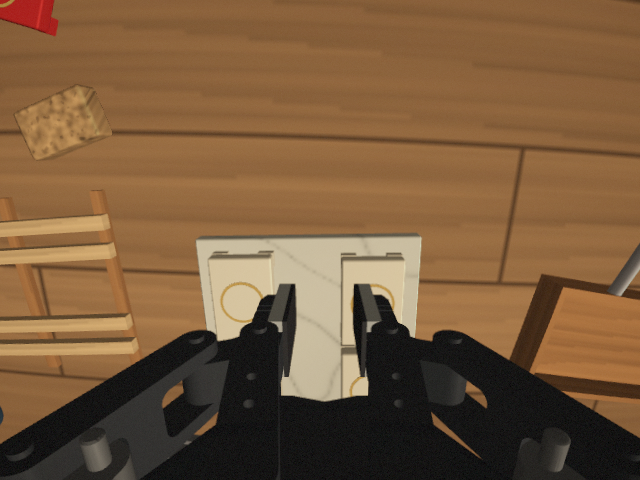

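Request:
apply_moves([
  [[0.14, 0.1, -0.5, 0, -1], [0.14, 0.1, -0.5, 0, -1], [0.14, 0.1, -0.5, 0, -1], [0.14, 0.1, -0.5, 0, -1], [0.14, 0.1, -0.5, 0, -1], [0.14, 0.1, -0.5, 0, -1], [0, 0, -0.35, 0, -1], [0, 0, 0, 0, -1]],
])

```text
clock: 20.35
eef_pos: [0.387, 0.0007, 0.0574]
tool_rot: [-0.02, 1.0, 0.0, -0.003]
ft_force: [-0.2, -0.3, 0.4]
grip_width: 0.0
grasp_force: 0.0
```

Request:
apply_moves([
  [[0, 0, 0, 0, -1], [0, 0, 0, 0, -1]],
])

```text
clock: 20.52
eef_pos: [0.3896, 0.0001, 0.0607]
tool_rot: [-0.02, 1.0, 0.0, -0.0]
ft_force: [0.5, -0.3, -0.6]
grip_width: -0.0002
grasp_force: 0.0
```

Request:
apply_moves([
  [[0, -0.09, -0.12, 0, -1], [0, 0, -0.12, 0, -1], [0, 0, 0, 0, -1], [0, 0, 0, 0, -1]],
])

```text
clock: 20.85
eef_pos: [0.3909, -0.0044, 0.0538]
tool_rot: [-0.019, 1.0, -0.0, 0.002]
ft_force: [-7.1, -0.5, 27.1]
grip_width: 0.0002
grasp_force: 13.7
```

Request:
apply_moves([
  [[0, 0, 0.24, 0, -1], [-0.05, 0.55, 0, 0, -1], [0, 0.55, 0, 0, -1], [0, 0, -0.1, 0, -1], [0, 0, -0.11, 0, -1], [0, 0, 0, 0, -1], [0, 0, 0, 0, -1]],
])

```text
clock: 21.43
eef_pos: [0.3884, 0.0408, 0.0539]
tool_rot: [-0.02, 1.0, 0.001, 0.001]
ft_force: [-5.2, 4.2, 21.4]
grip_width: -0.0001
grasp_force: 10.7
```

Request:
apply_moves([
  [[0, 0, 0.21, 0, -1], [0.9, 0.05, 0, 0, -1], [0.9, 0.05, 0, 0, -1], [0, 0, 0, 0, -1], [0, 0, -0.1, 0, -1], [0, 0, -0.11, 0, -1], [0, 0, 0, 0, -1], [0, 0, 0, 0, -1]],
])

```text
clock: 22.1
eef_pos: [0.4602, 0.0434, 0.0539]
tool_rot: [-0.019, 1.0, -0.0, 0.002]
ft_force: [-1.7, -1.0, 16.0]
grip_width: -0.0001
grasp_force: 8.2
```

Request:
apply_moves([
  [[0, 0, 0.21, 0, -1], [0.05, -0.55, 0, 0, -1], [0, -0.55, 0, 0, -1], [0, 0, 0, 0, -1], [0, 0, -0.1, 0, -1], [0, 0, -0.11, 0, -1], [0, 0, 0, 0, -1], [0, 0, 0, 0, -1]],
])

```text
clock: 22.77
eef_pos: [0.461, 0.0001, 0.0517]
tool_rot: [-0.02, 1.0, -0.001, -0.0]
ft_force: [-0.1, -2.4, 4.2]
grip_width: 0.0001
grasp_force: 1.8
```

Request:
apply_moves([
  [[0, 0, -0.04, 0, -1], [0, 0, 0, 0, -1], [0, 0, 0, 0, -1], [0, 0, 0, 0, -1]],
])

```text
clock: 23.1
eef_pos: [0.4612, 0.0, 0.0512]
tool_rot: [-0.02, 1.0, -0.001, 0.0]
ft_force: [-3.8, -3.3, 12.8]
grip_width: 0.0001
grasp_force: 6.3
```

Request:
apply_moves([
  [[0, 0, 0.25, 0, -1], [0.55, -0.05, 0, 0, -1], [0, 0, 0, 0, -1], [0, 0, -0.1, 0, -1], [0, 0, -0.11, 0, -1], [0, 0, 0, 0, -1], [0, 0, 0, 0, -1]],
])

```text
clock: 23.68
eef_pos: [0.4833, -0.0012, 0.0539]
tool_rot: [-0.02, 1.0, 0.0, 0.001]
ft_force: [-4.8, -0.2, 21.0]
grip_width: 0.0
grasp_force: 10.5
```

Request:
apply_moves([
  [[0, 0, 0.21, 0, -1], [0.9, 0.05, 0, 0, -1], [0.9, 0.05, 0, 0, -1], [0, 0, 0, 0, -1], [0, 0, -0.1, 0, -1], [0, 0, -0.11, 0, -1], [0, 0, 0, 0, -1], [0, 0, 0, 0, -1]],
])

```text
clock: 24.35
eef_pos: [0.5552, 0.0025, 0.054]
tool_rot: [-0.02, 1.0, 0.0, 0.001]
ft_force: [-0.5, 0.1, 15.1]
grip_width: 0.0002
grasp_force: 7.2
```

Request:
apply_moves([
  [[0, 0, 0.21, 0, -1], [-0.05, 0.55, 0, 0, -1], [0, 0.55, 0, 0, -1], [0, 0, 0, 0, -1], [0, 0, -0.1, 0, -1], [0, 0, -0.11, 0, -1], [0, 0, 0, 0, -1], [0, 0, 0, 0, -1]],
])

```text
clock: 25.02
eef_pos: [0.5522, 0.0464, 0.054]
tool_rot: [-0.02, 1.0, 0.001, -0.0]
ft_force: [-6.1, 2.4, 18.8]
grip_width: 0.0002
grasp_force: 9.4
```

Request:
apply_moves([
  [[0, 0, 0.21, 0, -1], [-0.9, -0.05, 0, 0, -1], [-0.9, -0.05, 0, 0, -1], [0, 0, 0, 0, -1], [0, 0, -0.1, 0, -1], [0, 0, -0.11, 0, -1], [0, 0, 0, 0, -1], [0, 0, 0, 0, -1]],
])

```text
clock: 25.68
eef_pos: [0.4797, 0.0414, 0.0538]
tool_rot: [-0.019, 1.0, -0.0, -0.002]
ft_force: [-14.4, -1.9, 26.3]
grip_width: 0.0001
grasp_force: 13.6
```

Request:
apply_moves([
  [[0, 0, 0.22, 0, -1], [0.1, -0.95, 0, 0, -1], [0.1, -0.95, 0, 0, -1], [0, -0.95, 0, 0, -1], [0, 0, 0, 0, -1], [0, 0, -0.1, 0, -1], [0, 0, -0.11, 0, -1], [0, 0, 0, 0, -1]],
])

```text
clock: 26.35
eef_pos: [0.4909, -0.0725, 0.054]
tool_rot: [-0.02, 1.0, -0.002, 0.001]
ft_force: [-3.0, -4.0, 13.4]
grip_width: -0.0001
grasp_force: 7.3
```

Request:
apply_moves([
  [[0, 0, 0, 0, -1]],
])

```text
clock: 26.43
eef_pos: [0.4909, -0.0724, 0.054]
tool_rot: [-0.02, 1.0, -0.002, 0.001]
ft_force: [-4.3, -4.9, 13.6]
grip_width: 0.0002
grasp_force: 7.1
```

Request:
apply_moves([
  [[0, 0, 0.21, 0, -1], [0.9, 0.05, 0, 0, -1], [0.9, 0.05, 0, 0, -1], [0, 0, 0, 0, -1], [0, 0, -0.1, 0, -1], [0, 0, -0.11, 0, -1], [0, 0, 0, 0, -1], [0, 0, 0, 0, -1]],
])

```text
clock: 27.1
eef_pos: [0.5608, -0.0671, 0.0523]
tool_rot: [-0.02, 1.0, 0.0, -0.0]
ft_force: [1.2, 1.9, 3.0]
grip_width: 0.0002
grasp_force: 1.3
```

Request:
apply_moves([
  [[0, 0, 0.21, 0, -1], [0.05, -0.55, 0, 0, -1], [0, -0.55, 0, 0, -1], [0, 0, 0, 0, -1], [0, 0, -0.1, 0, -1], [0, 0, -0.11, 0, -1], [0, 0, 0, 0, -1], [0, 0, 0, 0, -1]],
])

```text
clock: 27.77
eef_pos: [0.5633, -0.1119, 0.054]
tool_rot: [-0.02, 1.0, -0.001, 0.0]
ft_force: [-2.5, -0.9, 11.2]
grip_width: -0.0001
grasp_force: 5.4
```

Request:
apply_moves([
  [[0, 0, 0.21, 0, -1], [-0.9, -0.05, 0, 0, -1], [-0.9, -0.05, 0, 0, -1], [0, 0, 0, 0, -1], [0, 0, -0.1, 0, -1], [0, 0, -0.11, 0, -1], [0, 0, 0, 0, -1], [0, 0, 0, 0, -1]],
])

```text
clock: 28.43
eef_pos: [0.4911, -0.1153, 0.054]
tool_rot: [-0.02, 1.0, 0.0, -0.001]
ft_force: [-9.3, 2.0, 18.0]
grip_width: 0.0002
grasp_force: 9.0
```

Request:
apply_moves([
  [[0, 0, 0.21, 0, -1], [-0.7, -0.05, 0, 0, -1], [0, 0, 0, 0, -1], [0, 0, 0, 0, -1], [0, 0, -0.1, 0, -1], [0, 0, -0.11, 0, -1], [0, 0, 0, 0, -1], [0, 0, 0, 0, -1]],
])

```text
clock: 29.1
eef_pos: [0.4657, -0.1181, 0.054]
tool_rot: [-0.02, 1.0, -0.0, 0.002]
ft_force: [-2.6, 1.2, 14.4]
grip_width: -0.0003
grasp_force: 7.2
```

Request:
apply_moves([
  [[0, 0, 0.21, 0, -1], [-0.05, 0.55, 0, 0, -1], [0, 0.55, 0, 0, -1], [0, 0, 0, 0, -1], [0, 0, -0.1, 0, -1], [0, 0, -0.11, 0, -1], [0, 0, 0, 0, -1], [0, 0, 0, 0, -1]],
])

```text
clock: 29.77
eef_pos: [0.4626, -0.0738, 0.054]
tool_rot: [-0.019, 1.0, 0.001, 0.001]
ft_force: [-3.7, 2.9, 17.6]
grip_width: -0.0
grasp_force: 8.5
```

Request:
apply_moves([
  [[0, 0, 0.21, 0, -1], [-0.9, -0.05, 0, 0, -1], [-0.9, -0.05, 0, 0, -1], [0, 0, 0, 0, -1], [0, 0, -0.1, 0, -1], [0, 0, -0.11, 0, -1], [0, 0, 0, 0, -1], [0, 0, 0, 0, -1]],
])

```text
clock: 30.43
eef_pos: [0.3896, -0.0785, 0.0538]
tool_rot: [-0.019, 1.0, -0.001, -0.0]
ft_force: [-10.0, 1.0, 25.8]
grip_width: 0.0002
grasp_force: 12.8
```

Request:
apply_moves([
  [[0, 0, 0.21, 0, -1], [0.05, -0.55, 0, 0, -1], [0, -0.55, 0, 0, -1], [0, 0, 0, 0, -1], [0, 0, -0.1, 0, -1], [0, 0, -0.11, 0, -1], [0, 0, 0, 0, -1], [0, 0, 0, 0, -1]],
])

```text
clock: 31.1
eef_pos: [0.3929, -0.1224, 0.0539]
tool_rot: [-0.02, 1.0, -0.001, 0.001]
ft_force: [-3.8, -1.5, 18.3]
grip_width: 0.0001
grasp_force: 9.6
```

Request:
apply_moves([
  [[0, 0, 0.5, 0, -1], [0, 0, 0.5, 0, 1], [0.4, 0.3, 0.4, 0, 1], [0.45, 0.3, 0.3, 0, 1], [0, 0, 0, 0, 1], [0, 0, 0, 0, 1], [0, 0, 0, 0, 1]],
])

```text
clock: 31.68
eef_pos: [0.4245, -0.0972, 0.1192]
tool_rot: [-0.02, 1.0, 0.0, -0.001]
ft_force: [-0.0, 0.2, 0.1]
grip_width: 0.0722
grasp_force: 0.0
```

```bash
python3 - <<'E'
from h import *
o=get_obs(); print(o["eef_pos"],o["tool_rot"],o["clock"],o["grip_width"])
im,P=tops("wrist",.030,.044,(.3,.65,-.2,.15),600,sat=140)
im,P=tops("scene",.030,.042,(.36,.60,-.2,.08),200,sat=110); np.save("scene1.npy",P); cv2.imwrite("pics/scene1.png",im)
E
```

```text
[ 0.42449335 -0.09717401  0.11921736] [-2.02332581e-02  9.99794579e-01  2.06883192e-04 -1.17150965e-03] 31.6833 0.07223376041661246
wrist [322. 255.] 8158 [428.4 -96.4  83.7  56.2   2.9] 37.9 [424.5 -96.5  37.9]
wrist [501. 257.] 8018 [425.2  21.7  84.3  57.4   3. ] 38.0 [421.2  18.2  37.8]
wrist [322. 262.] 2369 [428.8 -96.7  36.1  34.8   2.7] 38.7 [428.4 -96.7  38.7]
wrist [506. 264.] 2190 [425.5  21.6  35.1  35.8   3.3] 38.9 [425.1  21.5  39. ]
wrist [324. 356.] 3679 [505.2 -91.7  48.3  56.1   3.3] 38.0 [497.1 -92.1  37.6]
wrist [507. 340.] 819 [483.   33.4  35.4  14.8  88.8] 37.8 [480.8  34.6  36.9]
wrist [325. 385.] 1244 [519.5 -90.3  26.9  35.    1.2] 38.9 [519.9 -90.6  38.9]
scene [348. 252.] 1150 [472.6  20.7 180.6  58.6   2.4] 37.5 [479.9  18.6  37.2]
scene [291. 254.] 589 [429.4 -98.8  86.8  58.    2.3] 37.4 [ 433.6 -100.3   37.2]
scene [310. 280.] 557 [523.3 -92.8  87.8  57.1   4.5] 37.4 [527.9 -95.   37.2]
```

Request:
apply_moves([
  [[0.1, 0.02, -0.45, 0, 1], [0, 0, -0.45, 0, 1], [0, 0, -0.45, 0, 1], [0, 0, -0.45, 0, 1], [0, 0, -0.28, 0, 1], [0, 0, 0, 0, 1], [0, 0, 0, 0, 1]],
])

```text
clock: 32.37
eef_pos: [0.4278, -0.097, 0.0362]
tool_rot: [-0.019, 1.0, 0.0, -0.002]
ft_force: [-0.6, 0.2, -0.2]
grip_width: 0.0853
grasp_force: 0.0
```

Request:
apply_moves([
  [[0, 0, 0, 0, -1], [0, 0, 0, 0, -1], [0, 0, 0, 0, -1], [0, 0, 0, 0, -1], [0, 0, 0, 0, -1]],
])

```text
clock: 32.78
eef_pos: [0.4303, -0.0974, 0.0384]
tool_rot: [-0.02, 1.0, -0.0, 0.001]
ft_force: [-0.8, 0.2, 6.6]
grip_width: 0.0544
grasp_force: 63.9
```

```bash
python3 - <<'E'
from h import *
for n in("scene","side"):
    im,P=world(n); z=P[...,2]-(.0 if n=="scene" else .002); x,y=P[...,0],P[...,1]
    m=(z>.028)&(z<.039)&(x>.36)&(x<.60)&(y>.15)&(y<.42)
    q=P[m][:,:2]*1000
    # prune isolated
    r=cv2.minAreaRect(q.astype(np.float32)); print(n,len(q),np.round([*r[0],*r[1],r[2]],1))
    a=np.deg2rad(r[2]-90); c=np.array(r[0]); e=np.c_[np.cos(a),np.sin(a)][0]; f=np.array([-e[1],e[0]])
    l=(q-c)@np.c_[e,f]; print(np.round([np.percentile(l[:,0],[0.5,1,2,98,99,99.5]),np.percentile(l[:,1],[.5,1,2,98,99,99.5])],1))
    m=(z>.038)&(z<.054)&(x>.25)&(x<.42)&(y>.2)&(y<.42); q=P[m][:,:2]*1000
    r=cv2.minAreaRect(q.astype(np.float32)); print("handle",len(q),np.round([*r[0],*r[1],r[2]],1))
E
```

```text
scene 933 [454.8 289.2 205.6 167.4  81.9]
[[ -77.7  -72.1  -65.8   81.7   82.7   83.3]
 [-102.1 -101.8 -101.1   98.3   99.2   99.7]]
handle 268 [377.9 278.5 136.5  83.8  89.4]
side 465 [449.3 289.9 213.3 171.7  83.6]
[[ -80.3  -72.1  -68.3   83.3   83.6   84.5]
 [-106.3 -105.5 -104.6  100.3  101.5  102.5]]
handle 177 [376.2 276.3 140.2  84.1  81.6]
```

Request:
apply_moves([
  [[0, 0, 0.4, 0, -1], [0, 0, 0.6, 0, -1], [0, 0.5, 0.6, -1, -1], [0.1, 0.8, 0.2, -1.5, -1], [0.1, 0.9, 0, -1.5, -1], [0.1, 0.9, 0, -1.5, -1], [0.1, 0.9, 0, -1.5, -1], [0.1, 0.9, 0, -1.5, -1]],
])

```text
clock: 33.55
eef_pos: [0.4492, 0.1006, 0.1095]
tool_rot: [0.055, 0.998, 0.0, 0.0]
ft_force: [0.4, -0.3, -1.2]
grip_width: 0.0542
grasp_force: 64.5
```

Request:
apply_moves([
  [[0.1, 0.9, 0, -1.5, -1], [0.1, 0.9, 0, -0.8, -1], [0.1, 0.9, 0, 0, -1], [0.1, 0.9, 0, 0, -1], [0.2, 0.5, 0, 0, -1], [0, 0.4, 0, 0, -1], [0, 0, 0, 0, -1], [0, 0, 0, 0, -1]],
])

```text
clock: 34.22
eef_pos: [0.4729, 0.2795, 0.1088]
tool_rot: [0.074, 0.997, -0.0, -0.0]
ft_force: [-0.2, -0.1, -1.5]
grip_width: 0.0545
grasp_force: 64.5
```

```bash
python3 - <<'E'
from h import *
o=get_obs(); print(o["eef_pos"],o["tool_rot"],o["clock"],o["grip_width"],o["joint_pos"][5])
im,P=world("wrist"); cv2.imwrite("pics/w3.png",im); np.save("w3.npy",P)
im,P=world("scene"); cv2.imwrite("pics/scene2.png",im)
E
```

```text
[0.47286367 0.2794974  0.10875266] [ 7.36501710e-02  9.97284023e-01 -3.86358439e-04 -2.84152232e-04] 34.2167 0.05453727224942985 0.6814260053759349
```

View pics/w3.png

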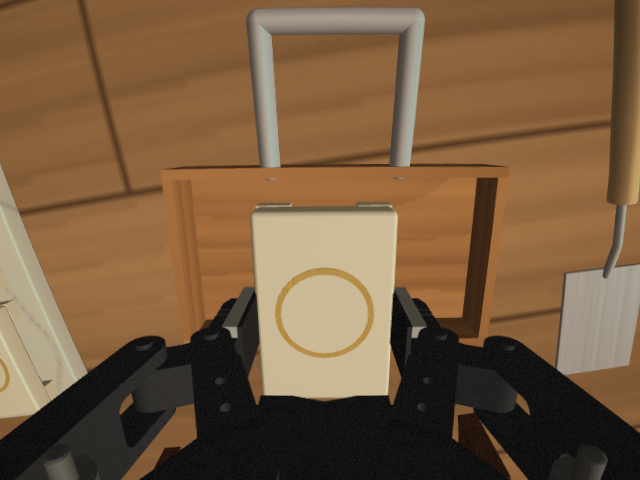

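```bash
cat > tray.py <<'E'
from h import *
def tray(P,verbose=True):
    z=P[...,2]; out=[]
    rim=np.zeros(z.shape,bool); rim[150:190]=True
    m=rim&(z>.031)&(z<.039); q=P[m][:,:2]*1000
    r=cv2.minAreaRect(q.astype(np.float32)); 
    v=cv2.fitLine(q.astype(np.float32),cv2.DIST_HUBER,0,.01,.01).ravel(); a=np.arctan2(-v[0],v[1]) if v[1]>0 else np.arctan2(v[0],-v[1])
    e=np.array([np.cos(a),np.sin(a)]); f=np.array([-e[1],e[0]])
    u=q@e; w=q@f
    u0=np.median(u); w0,w1=np.percentile(w,[.3,99.7])
    o=e*(u0-3+58)+f*(w0+w1)/2
    print("yaw",np.rad2deg(a),"rim width",w1-w0,"u spread",np.percentile(u,[2,98])-u0,"origin",o,"front",e*(u0-3)+f*(w0+w1)/2)
    return o,a
if __name__=="__main__":
    P=np.load("w3.npy"); o,a=tray(P)
    m=np.zeros((480,640),bool); m[5:40]=True
    q=P[m&(P[...,2]>.04)&(P[...,2]<.056)]*1000
    print("handle",q.mean(0),cv2.minAreaRect(q[:,:2].astype(np.float32)))
    h=P[205:390,255:395].reshape(-1,3); h=h[(h[:,2]>.08)]*1000; print("held",np.median(h[:,2]),cv2.minAreaRect(h[:,:2].astype(np.float32)))
E
python3 tray.py
```

```text
yaw -7.9873843 rim width 199.42299250479576 u spread [-10.99444788   7.82578359] origin [475.66728808 287.60986756] front [418.22996416 295.66926085]
handle [349.05656353 305.32804545  50.47949597] ((348.90557861328125, 305.34735107421875), (88.109375, 15.930183410644531), 81.85729217529297)
held 108.47174660402692 ((469.07293701171875, 282.450927734375), (57.25983428955078, 80.2115249633789), 81.3846664428711)
```

Request:
apply_moves([
  [[0, -0.45, 0, 0, -1], [0, -0.44, 0, 0, -1], [0, 0, -0.4, 0, -1], [0, 0, -0.5, 0, -1], [0, 0, -0.5, 0, -1], [0, 0, -0.4, 0, -1], [0, 0, 0, 0, -1], [0, 0, 0, 0, -1]],
])

```text
clock: 34.98
eef_pos: [0.4725, 0.2418, 0.0366]
tool_rot: [0.075, 0.997, -0.001, -0.001]
ft_force: [0.4, 0.1, -1.2]
grip_width: 0.0541
grasp_force: 64.4
```

Request:
apply_moves([
  [[0, 0, -0.08, 0, -1], [0, 0, -0.08, 0, -1], [0, 0, 0, 0, -1], [0, 0, 0, 0, -1]],
])

```text
clock: 35.32
eef_pos: [0.4737, 0.2435, 0.0313]
tool_rot: [0.075, 0.997, 0.0, 0.0]
ft_force: [-0.6, 0.7, -2.4]
grip_width: 0.054
grasp_force: 64.5
```

Request:
apply_moves([
  [[0, 0, -0.04, 0, -1], [0, 0, 0, 0, -1], [0, 0, 0, 0, 0.5], [0, 0, 0, 0, 0.5], [0, 0, 0.2, 0, 0.5], [0, 0, 0.4, 0, 0.5], [0, 0, 0.6, 0, 0.6], [0, 0, 0.6, 0, 1]],
])

```text
clock: 35.98
eef_pos: [0.4728, 0.2431, 0.102]
tool_rot: [0.075, 0.997, -0.0, -0.001]
ft_force: [1.0, -0.0, 0.1]
grip_width: 0.0785
grasp_force: 0.0
```

Request:
apply_moves([
  [[0.16, -0.8, 0.2, 1.5, 1], [0.16, -0.8, 0, 1.5, 1], [0.16, -0.8, 0, 1.5, 1], [0.16, -0.8, 0, 1.5, 1], [0.16, -0.8, 0, 1.5, 1], [0.16, -0.8, 0, 1.5, 1], [0.16, -0.7, 0, 1.8, 1], [0, 0, 0, 0, 1]],
])

```text
clock: 36.65
eef_pos: [0.5195, 0.0188, 0.1102]
tool_rot: [-0.017, 1.0, -0.001, 0.001]
ft_force: [0.8, 0.3, 0.5]
grip_width: 0.0851
grasp_force: 0.0
```

Request:
apply_moves([
  [[0, 0, 0, 0, 1], [0, 0, 0, 0, 1]],
])

```text
clock: 36.82
eef_pos: [0.5182, 0.0236, 0.1096]
tool_rot: [-0.019, 1.0, 0.0, 0.0]
ft_force: [0.2, -0.4, -0.1]
grip_width: 0.0852
grasp_force: 0.0
```

```bash
python3 - <<'E'
from h import *
o=get_obs(); print(o["eef_pos"],o["tool_rot"],o["clock"],o["grip_width"])
im,P=tops("wrist",.030,.044,(.3,.65,-.2,.15),600,sat=140)
im,P=tops("scene",.020,.034,(.40,.56,.15,.40),80,sat=110); cv2.imwrite("pics/scene3.png",im)
E
```

```text
[0.5181869  0.02355408 0.10956063] [-1.92665620e-02  9.99814337e-01  2.50202515e-04  1.66206084e-04] 36.8167 0.08523067529221576
wrist [324.  92.] 12220 [425.4  21.7  84.5  56.5   3.1] 37.9 [423.6  21.6  37.9]
wrist [324.  96.] 3607 [425.2  21.6  35.2  34.9   2.1] 38.8 [425.2  21.8  38.8]
wrist [138. 253.] 8508 [523.9 -90.1  84.6  57.5   3.9] 37.8 [518.5 -88.2  37.5]
wrist [324. 255.] 8902 [519.4  25.5  83.7  56.1   2.8] 37.9 [515.2  25.4  37.9]
wrist [324. 263.] 2587 [519.5  25.5  35.8  35.    2.1] 38.7 [519.2  25.3  38.7]
wrist [135. 263.] 2381 [524.1 -90.4  35.2  35.7  10.5] 38.7 [523.6 -90.4  38.7]
scene [429. 227.] 434 [472.2 242.2  57.1  86.2  79.6] 28.3 [471.2 239.8  28.2]
```

Request:
apply_moves([
  [[0.03, 0.04, -0.4, 0, 1], [0, 0, -0.5, 0, 1], [0, 0, -0.5, 0, 1], [0, 0, -0.44, 0, 1], [0, 0, 0, 0, 1], [0, 0, 0, 0, -1], [0, 0, 0, 0, -1], [0, 0, 0, 0, -1]],
])

```text
clock: 37.58
eef_pos: [0.5208, 0.0254, 0.0374]
tool_rot: [-0.02, 1.0, -0.0, 0.002]
ft_force: [-1.2, 0.0, 0.9]
grip_width: 0.0544
grasp_force: 63.7
```

Request:
apply_moves([
  [[0, 0, 0, 0, -1], [0, 0, 0, 0, -1]],
])

```text
clock: 37.75
eef_pos: [0.5208, 0.0254, 0.0373]
tool_rot: [-0.02, 1.0, 0.0, 0.002]
ft_force: [-0.8, 0.4, 6.2]
grip_width: 0.0545
grasp_force: 64.7
```

Request:
apply_moves([
  [[0, 0, 0.4, 0, -1], [0, 0, 0.6, 0, -1], [0, 0.5, 0.6, -1, -1], [-0.1, 0.9, 0.2, -1.5, -1], [-0.1, 0.9, 0, -1.5, -1], [-0.1, 0.9, 0, -1.5, -1], [-0.1, 0.9, 0, -1.5, -1], [-0.1, 0.9, 0, -1.5, -1]],
])

```text
clock: 38.42
eef_pos: [0.4988, 0.2263, 0.1077]
tool_rot: [0.056, 0.998, -0.0, 0.0]
ft_force: [0.9, 0.2, -2.5]
grip_width: 0.0546
grasp_force: 64.2
```

Request:
apply_moves([
  [[-0.1, 0.9, 0, -1.5, -1], [-0.1, 0.9, 0, -0.8, -1], [-0.2, 0.8, 0, 0, -1], [0, 0.04, 0, 0, -1], [0, 0, 0, 0, -1], [0, 0, 0, 0, -1]],
])

```text
clock: 38.92
eef_pos: [0.4829, 0.3301, 0.1071]
tool_rot: [0.074, 0.997, -0.001, -0.0]
ft_force: [0.5, -0.4, -1.8]
grip_width: 0.0548
grasp_force: 64.2
```

```bash
python3 - <<'E'
from h import *
o=get_obs(); print(o["eef_pos"],o["tool_rot"],o["clock"],o["grip_width"])
im,P=world("wrist"); np.save("w3.npy",P); cv2.imwrite("pics/w4.png",im)
from tray import tray
tray(P)
E
```

```text
[0.48289912 0.33011695 0.10707372] [ 7.42859184e-02  9.97236682e-01 -6.91508915e-04 -3.53055778e-04] 38.9167 0.05476975688553069
yaw -8.136405 rim width 199.47370931929726 u spread [-8.79093451  9.64624949] origin [475.90776859 287.5474124 ] front [418.49160193 295.7561675 ]
```

View pics/w4.png

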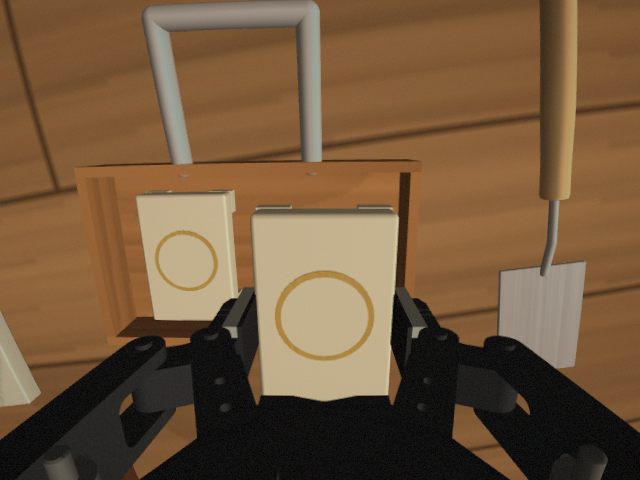

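Request:
apply_moves([
  [[0.02, 0.02, -0.4, 0, -1], [0, 0, -0.5, 0, -1], [0, 0, -0.5, 0, -1], [0, 0, -0.4, 0, -1], [0, 0, -0.1, 0, -1], [0, 0, 0, 0, -1], [0, 0, 0, 0, -1]],
])

```text
clock: 39.55
eef_pos: [0.4849, 0.3306, 0.0321]
tool_rot: [0.075, 0.997, 0.0, 0.0]
ft_force: [0.3, -0.7, -2.0]
grip_width: 0.0543
grasp_force: 64.3
```

Request:
apply_moves([
  [[0, 0, -0.08, 0, -1], [0, 0, 0, 0, -1], [0, 0, 0, 0, 0.5], [0, 0, 0, 0, 0.5], [0, 0, 0.2, 0, 0.5], [0, 0, 0.4, 0, 0.5], [0, 0, 0.6, 0, 0.6], [0, 0, 0.6, 0, 1]],
])

```text
clock: 40.22
eef_pos: [0.4838, 0.3313, 0.1014]
tool_rot: [0.074, 0.997, -0.0, -0.0]
ft_force: [0.7, 0.1, 0.6]
grip_width: 0.0786
grasp_force: 0.0
```

Request:
apply_moves([
  [[-0.18, -0.85, 0.2, 1.5, 1], [-0.18, -0.85, 0, 1.5, 1], [-0.18, -0.85, 0, 1.5, 1], [-0.18, -0.85, 0, 1.5, 1], [-0.18, -0.85, 0, 1.5, 1], [-0.18, -0.85, 0, 1.5, 1], [-0.18, -0.85, 0, 1.8, 1], [-0.18, -0.85, 0, 0, 1]],
])

```text
clock: 40.88
eef_pos: [0.4266, 0.0582, 0.1095]
tool_rot: [-0.02, 1.0, 0.0, 0.001]
ft_force: [1.1, -0.8, 0.6]
grip_width: 0.0853
grasp_force: 0.0
```

Request:
apply_moves([
  [[-0.06, -0.85, 0, 0, 1], [0, 0, 0, 0, 1], [0, 0, 0, 0, 1]],
])

```text
clock: 41.13
eef_pos: [0.4246, 0.0241, 0.1094]
tool_rot: [-0.018, 1.0, 0.0, 0.001]
ft_force: [-0.1, 0.4, -0.4]
grip_width: 0.0854
grasp_force: 0.0
```

```bash
python3 - <<'E'
from h import *
o=get_obs(); print(o["eef_pos"],o["tool_rot"],o["clock"],o["grip_width"])
im,P=tops("wrist",.030,.044,(.3,.65,-.2,.15),600,sat=140)
im,P=tops("scene",.020,.034,(.40,.56,.15,.40),80,sat=110); cv2.imwrite("pics/scene4.png",im)
x,y,z=np.moveaxis(P,2,0)
m=(z>.031)&(z<.044)&(x>.58)&(x<.8)&(y>-.27)&(y<.06)
m=cv2.morphologyEx(m.astype(np.uint8),cv2.MORPH_OPEN,np.ones((2,2)))
for c in clusters(P,m,100): print(*c)
E
```

```text
[0.42459314 0.02406976 0.10939691] [-1.76011084e-02  9.99844569e-01  2.09898136e-04  9.97837000e-04] 41.1333 0.08541478308594098
wrist [317. 254.] 8968 [425.2  21.8  83.6  56.3   3. ] 37.9 [421.   21.8  37.9]
wrist [317. 262.] 2617 [425.4  21.7  35.7  35.    0.9] 38.7 [425.   21.6  38.7]
wrist [124. 342.] 979 [ 490.5 -101.4   19.4   39.5    8.2] 37.5 [ 487.4 -105.6   36.7]
scene [462. 220.] 419 [482.  330.7  56.1  89.3  81.7] 28.4 [483.4 327.6  28.2]
scene [429. 227.] 441 [470.4 241.6  56.5  83.5  81.7] 28.7 [471.3 239.7  28.3]
[339. 338.] 2060 [677.6 -96.3 256.7 171.4  87.7] 38.5 [ 695.4 -108.6   35.9]
```

Request:
apply_moves([
  [[0.02, -0.06, -0.4, 0, 1], [0, 0, -0.5, 0, 1], [0, 0, -0.5, 0, 1], [0, 0, -0.44, 0, 1], [0, 0, 0, 0, 1], [0, 0, 0, 0, -1], [0, 0, 0, 0, -1], [0, 0, 0, 0, -1]],
])

```text
clock: 41.9
eef_pos: [0.4265, 0.0235, 0.0363]
tool_rot: [-0.02, 1.0, -0.0, 0.001]
ft_force: [-1.7, -0.2, 1.1]
grip_width: 0.0545
grasp_force: 62.9
```

Request:
apply_moves([
  [[0, 0, 0, 0, -1], [0, 0, 0, 0, -1]],
])

```text
clock: 42.07
eef_pos: [0.4265, 0.0234, 0.0362]
tool_rot: [-0.02, 1.0, 0.0, 0.002]
ft_force: [-0.2, 1.8, 6.8]
grip_width: 0.0546
grasp_force: 63.6
```

Request:
apply_moves([
  [[0, 0, 0.4, 0, -1], [0, 0, 0.6, 0, -1], [0.5, 0, 0.6, -0.6, -1], [0.9, -0.3, 0.2, -1, -1], [0.9, -0.3, 0, -1, -1], [0.9, -0.3, 0, -1, -1], [0.9, -0.3, 0, -1, -1], [0.9, -0.3, 0, -0.5, -1]],
])

```text
clock: 42.73
eef_pos: [0.6264, -0.0376, 0.107]
tool_rot: [0.025, 1.0, 0.0, 0.0]
ft_force: [0.5, 0.0, -2.5]
grip_width: 0.0546
grasp_force: 64.7
```

Request:
apply_moves([
  [[0.6, -0.3, 0, 0, -1], [0, -0.2, 0, 0, -1], [0, 0, 0, 0, -1], [0, 0, 0, 0, -1]],
])

```text
clock: 43.07
eef_pos: [0.6477, -0.0572, 0.106]
tool_rot: [0.025, 1.0, 0.0, -0.001]
ft_force: [0.3, 0.3, -2.0]
grip_width: 0.0545
grasp_force: 64.6
```

```bash
python3 - <<'E'
from h import *
o=get_obs(); print(o["eef_pos"],o["tool_rot"],o["clock"],o["grip_width"])
im,P=world("wrist"); np.save("w5.npy",P); cv2.imwrite("pics/w5.png",im)
E
```

```text
[ 0.64774793 -0.05715392  0.10596684] [ 2.53443661e-02  9.99677970e-01  2.98631969e-04 -1.23667871e-03] 43.0667 0.05453735952896522
```

View pics/w5.png

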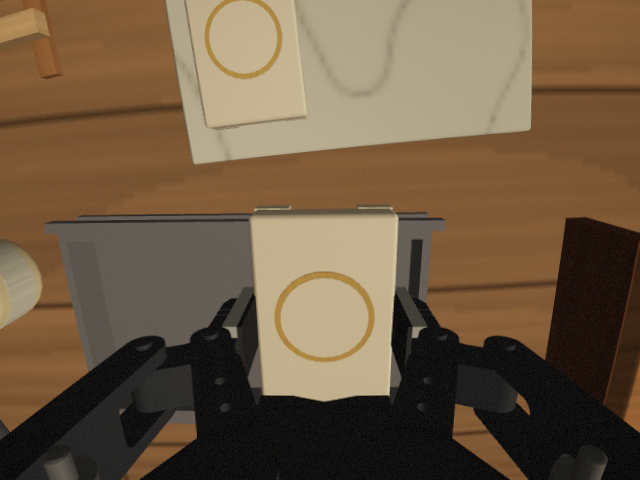

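```bash
python3 - <<'E'
from h import *
P=np.load("w5.npy"); z=P[...,2]
m=np.zeros(z.shape,bool); m[208:240]=True
for cs in (slice(47,250),slice(400,445)):
    k=m.copy(); k[:,:cs.start]=0; k[:,cs.stop:]=0
    q=P[k&(z>.037)&(z<.044)]*1000
    print(len(q),np.percentile(q[:,0],[2,50,98]).round(1),np.percentile(q[:,1],[0.5,99.5]).round(1),np.median(q[:,2]).round(1))
k=m&(z>.037)&(z<.044)&((np.arange(640)<250)|(np.arange(640)>400)); q=P[k]*1000
v=cv2.fitLine(q[:,:2].astype(np.float32),cv2.DIST_HUBER,0,.01,.01).ravel(); print(np.rad2deg(np.arctan2(v[1],v[0])),v)
print(np.nanmedian(P[260:330,120:200,2]))
E
```

```text
3693 [614.8 621.5 628.5] [-217.4  -97.4] 40.9
795 [623.6 628.2 634.6] [-11.1  14.3] 41.1
87.0792 [ 5.0955348e-02  9.9870092e-01  6.2316345e+02 -1.1885792e+02]
0.015911411015113383
```

Request:
apply_moves([
  [[0.45, 0.05, 0, 0, -1], [0.5, 0, 0, 0, -1], [0, 0, -0.4, 0, -1], [0, 0, -0.5, 0, -1], [0, 0, -0.5, 0, -1], [0, 0, -0.4, 0, -1], [0, 0, 0, 0, -1], [0, 0, 0, 0, -1]],
])

```text
clock: 43.78
eef_pos: [0.6851, -0.054, 0.0341]
tool_rot: [0.024, 1.0, 0.0, -0.002]
ft_force: [0.6, 0.1, -1.7]
grip_width: 0.0544
grasp_force: 64.6
```

Request:
apply_moves([
  [[0, 0, -0.1, 0, -1], [0, 0, -0.09, 0, -1], [0, 0, 0, 0, -1], [0, 0, 0, 0, -1]],
])

```text
clock: 44.12
eef_pos: [0.6872, -0.055, 0.0279]
tool_rot: [0.025, 1.0, -0.0, 0.0]
ft_force: [1.0, -0.3, -1.9]
grip_width: 0.0544
grasp_force: 64.6
```

Request:
apply_moves([
  [[0, 0, 0, 0, 0.5], [0, 0, 0, 0, 0.5], [0, 0, 0.2, 0, 0.5], [0, 0, 0.4, 0, 0.5], [0, 0, 0.5, 0, 0.5], [0, 0, 0.5, 0, 0.6], [0, 0, 0.4, 0, 1]],
])

```text
clock: 44.7
eef_pos: [0.6878, -0.0551, 0.11]
tool_rot: [0.025, 1.0, -0.0, 0.001]
ft_force: [0.1, -0.7, -0.4]
grip_width: 0.0781
grasp_force: 0.0
```

Request:
apply_moves([
  [[-0.8, -0.18, 0, 1.2, 1], [-0.8, -0.18, 0, 1.2, 1], [-0.8, -0.18, 0, 1.2, 1], [-0.8, -0.18, 0, 1.2, 1], [-0.85, -0.18, 0, 1, 1], [0, 0, 0, 0, 1], [0, 0, 0, 0, 1]],
])

```text
clock: 45.28
eef_pos: [0.5231, -0.0914, 0.108]
tool_rot: [-0.025, 1.0, 0.0, -0.0]
ft_force: [1.0, -0.5, 0.1]
grip_width: 0.0853
grasp_force: 0.0
```

```bash
python3 - <<'E'
from h import *
o=get_obs(); print(o["eef_pos"],o["tool_rot"],o["clock"],o["grip_width"])
im,P=tops("wrist",.030,.044,(.3,.65,-.2,.15),600,sat=140)
im,P=tops("scene",.020,.034,(.40,.56,.15,.40),80,sat=110); cv2.imwrite("pics/scene5.png",im)
im,P=tops("scene",.020,.034,(.62,.76,-.23,.02),80,sat=110)
E
```

```text
[ 0.5230583  -0.09135403  0.10800192] [-2.49797440e-02  9.99687932e-01  6.75811787e-05 -2.17594116e-04] 45.2833 0.08531543749456055
wrist [323. 255.] 9043 [523.9 -90.4  83.8  56.3   3.4] 38.0 [519.7 -90.5  37.9]
wrist [322. 263.] 2629 [524.  -90.8  35.9  34.9   4.3] 38.7 [523.7 -90.7  38.8]
wrist [262. 394.] 1415 [ 623.2 -116.    96.    12.4   88.1] 38.7 [ 619.6 -126.8   38.3]
scene [462. 220.] 338 [483.3 329.8  57.6  85.5  78.9] 28.2 [484.1 325.4  28. ]
scene [429. 227.] 444 [471.9 242.2  56.   85.4  81.4] 28.5 [471.5 239.8  28.4]
scene [464. 219.] 80 [485.3 330.9  28.7  34.7  55.7] 29.0 [484.1 331.5  29. ]
scene [330. 315.] 414 [ 628.6 -101.5  207.    18.8   83.2] 26.7 [629.6 -96.3  26.9]
scene [361. 330.] 716 [685.8 -55.5  57.2  87.7  87.7] 27.1 [690.3 -57.9  26.9]
scene [362. 327.] 161 [685.6 -54.1  33.3  31.8  29.4] 28.0 [685.6 -54.8  27.9]
```

Request:
apply_moves([
  [[0.02, 0.02, -0.4, 0, 1], [0, 0, -0.5, 0, 1], [0, 0, -0.5, 0, 1], [0, 0, -0.4, 0, 1], [0, 0, 0, 0, 1], [0, 0, 0, 0, -1], [0, 0, 0, 0, -1], [0, 0, 0, 0, -1]],
])

```text
clock: 46.1
eef_pos: [0.5279, -0.0905, 0.037]
tool_rot: [-0.026, 1.0, -0.0, 0.002]
ft_force: [-0.5, -0.0, -0.1]
grip_width: 0.0543
grasp_force: 63.7
```

Request:
apply_moves([
  [[0, 0, 0, 0, -1], [0, 0, 0, 0, -1]],
])

```text
clock: 46.27
eef_pos: [0.5277, -0.0904, 0.0369]
tool_rot: [-0.026, 1.0, -0.0, 0.002]
ft_force: [1.3, 0.4, 5.0]
grip_width: 0.0543
grasp_force: 64.3
```

Request:
apply_moves([
  [[0, 0, 0.4, 0, -1], [0, 0, 0.6, 0, -1], [0, 0, 0.6, 0, -1], [0.8, -0.3, 0.2, -1.2, -1], [0.8, -0.3, 0, -1.2, -1], [0.8, -0.3, 0, -1.2, -1], [0.8, -0.3, 0, -1.2, -1], [0.7, -0.4, 0, -1.2, -1]],
])

```text
clock: 46.93
eef_pos: [0.6832, -0.1539, 0.1072]
tool_rot: [0.027, 1.0, 0.0, 0.0]
ft_force: [0.7, 0.6, -1.2]
grip_width: 0.0538
grasp_force: 64.0
```

Request:
apply_moves([
  [[0, 0, 0, 0, -1], [0, 0, 0, 0, -1]],
])

```text
clock: 47.1
eef_pos: [0.682, -0.1549, 0.105]
tool_rot: [0.027, 1.0, 0.0, -0.001]
ft_force: [-0.4, 0.9, -2.3]
grip_width: 0.0541
grasp_force: 64.0
```

Request:
apply_moves([
  [[0, 0, -0.4, 0, -1], [0, 0, -0.5, 0, -1], [0, 0, -0.5, 0, -1], [0, 0, -0.4, 0, -1], [0, 0, -0.08, 0, -1], [0, 0, 0, 0, -1], [0, 0, 0, 0, -1]],
])

```text
clock: 47.68
eef_pos: [0.6815, -0.1539, 0.0329]
tool_rot: [0.026, 1.0, 0.0, 0.0]
ft_force: [-0.3, 0.5, -1.5]
grip_width: 0.0545
grasp_force: 64.0
```

Request:
apply_moves([
  [[0, 0, -0.07, 0, -1], [0, 0, -0.07, 0, -1], [0, 0, 0, 0, -1], [0, 0, 0, 0, -1]],
])

```text
clock: 48.02
eef_pos: [0.6821, -0.1543, 0.027]
tool_rot: [0.027, 1.0, -0.0, 0.001]
ft_force: [0.8, -0.4, -1.8]
grip_width: 0.0548
grasp_force: 64.2
```

Request:
apply_moves([
  [[0, 0, 0, 0, 0.5], [0, 0, 0, 0, 0.5], [0, 0, 0.2, 0, 0.5], [0, 0, 0.4, 0, 0.5], [0, 0, 0.5, 0, 0.5], [0, 0, 0.6, 0, 0.6], [0, 0, 0.6, 0, 1], [0, 0, 0.6, 0, 1]],
])

```text
clock: 48.68
eef_pos: [0.6819, -0.1542, 0.1444]
tool_rot: [0.027, 1.0, -0.0, 0.0]
ft_force: [0.5, -0.5, -0.3]
grip_width: 0.0849
grasp_force: 0.0
```

Request:
apply_moves([
  [[-0.7, 0.7, 0, 5.7, 0.2], [-0.7, 0.7, 0, 5.7, 0.2], [-0.7, 0.7, 0, 5.7, 0.2], [-0.7, 0.7, 0, 5.7, 0.2], [-0.7, 0.7, 0, 5.7, 0.2], [-0.7, 0.7, 0, 5.7, 0.2], [-0.7, 0.7, 0, 5.7, 0.2], [-0.7, 0.7, 0, 5.7, 0.2]],
])

```text
clock: 49.35
eef_pos: [0.4567, 0.0708, 0.1434]
tool_rot: [-0.365, 0.931, -0.0, 0.001]
ft_force: [-0.3, 1.6, 0.0]
grip_width: 0.0513
grasp_force: 0.0
```

Request:
apply_moves([
  [[-0.39, 0.84, 0, 5.7, 0.2], [-0.39, 0.84, 0, 5.7, 0.2], [-0.39, 0.84, 0, 5.7, 0.2], [-0.39, 0.84, 0, 5.7, 0.2], [-0.39, 0.84, 0, 5.7, 0.2], [-0.39, 0.84, 0, 5.7, 0.2], [-0.39, 0.84, 0, 5.2, 0.2], [0, 0, 0, 0, 0.2]],
])

```text
clock: 50.02
eef_pos: [0.3468, 0.3107, 0.1437]
tool_rot: [-0.66, 0.752, 0.001, 0.002]
ft_force: [-0.1, 0.8, -0.2]
grip_width: 0.0513
grasp_force: 0.0
```

```bash
python3 - <<'E'
from h import *
o=get_obs(); print(o["eef_pos"],o["tool_rot"],o["clock"],o["grip_width"],o["joint_pos"])
im,P=world("wrist"); np.save("w6.npy",P); cv2.imwrite("pics/w6.png",im)
im,P=tops("scene",.020,.034,(.40,.56,.15,.40),80,sat=110); cv2.imwrite("pics/scene6.png",im)
im,P=tops("scene",.020,.034,(.63,.76,-.23,.02),80,sat=110)
E
```

```text
[0.34676094 0.3106826  0.14371363] [-0.65968327  0.75153956  0.00133324  0.00212169] 50.0167 0.05134797517315433 [ 0.728958    0.24628908 -0.27361973  1.04662146  0.00263007 -0.71183637]
scene [462. 220.] 313 [482.8 330.1  59.1  87.4  77.8] 28.2 [483.9 325.5  27.9]
scene [429. 227.] 422 [470.5 242.7  57.5  86.5  82.1] 28.2 [470.5 239.3  28.2]
scene [361. 330.] 710 [686.  -55.9  57.1  88.6  87.8] 27.0 [690.1 -58.   26.8]
scene [314. 343.] 757 [ 675.4 -154.7   58.    90.3   87. ] 26.9 [ 681.4 -156.3   26.9]
scene [362. 327.] 158 [686.5 -55.6  29.5  32.9  62.2] 28.4 [685.8 -55.1  28.3]
scene [314. 341.] 177 [ 677.1 -153.6   31.9   31.    42.2] 28.2 [ 677.9 -153.8   28.3]
```

View pics/w6.png

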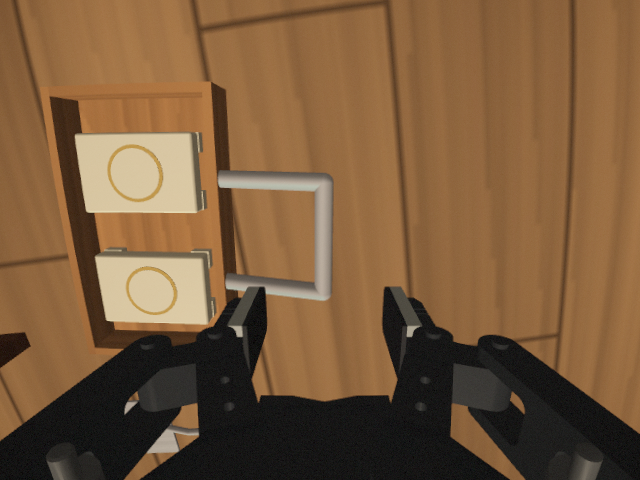

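View pics/scene6.png

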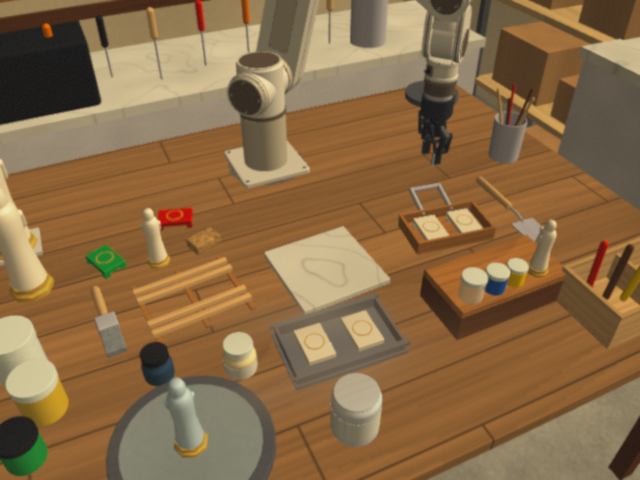

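```bash
python3 - <<'E'
from h import *
P=np.load("w6.npy"); 
q=P[195:285,305:345].reshape(-1,3)*1000; q=q[(q[:,2]>45)&(q[:,2]<58)]
v=cv2.fitLine(q[:,:2].astype(np.float32),cv2.DIST_HUBER,0,.01,.01).ravel()
print(len(q),q.mean(0),np.percentile(q[:,2],95),"dir",np.rad2deg(np.arctan2(v[1],v[0])))
b=P[170:310,300:345].reshape(-1,3)*1000; b=b[(b[:,2]>40)&(b[:,2]<58)]; print(cv2.minAreaRect(b[:,:2].astype(np.float32)))
o=get_obs(); print(R.from_quat(o["tool_rot"]).as_matrix().round(3))
E
```

```text
1636 [347.12217275 304.94638227  50.67307904] 52.56806016947156 dir 81.57855
((351.9127502441406, 304.5308837890625), (86.60775756835938, 22.3737735748291), 81.38317108154297)
[[-0.139 -0.99   0.001]
 [-0.99   0.139  0.   ]
 [-0.    -0.001 -1.   ]]
```

Request:
apply_moves([
  [[0.03, -0.14, -0.45, 0, 0.2], [0, 0, -0.55, 0, 0.2], [0, 0, -0.55, 0, 0.2], [0, 0, -0.55, 0, 0.2], [0, 0, -0.42, 0, 0.2], [0, 0, 0, 0, 0.2], [0, 0, 0, 0, 0.2]],
])

```text
clock: 50.75
eef_pos: [0.3499, 0.2977, 0.0412]
tool_rot: [-0.655, 0.756, -0.0, -0.001]
ft_force: [0.3, -0.0, 0.8]
grip_width: 0.0515
grasp_force: 0.0
```

Request:
apply_moves([
  [[0, 0, 0, 0, -0.3], [0, 0, 0, 0, -1], [0, 0, 0, 0, -1], [0, 0, 0, 0, -1], [0, 0, 0, 0, -1], [0, 0, 0, 0, -1]],
])

```text
clock: 51.25
eef_pos: [0.3488, 0.2999, 0.0428]
tool_rot: [-0.656, 0.755, 0.001, 0.0]
ft_force: [-4.9, 0.5, 5.2]
grip_width: 0.01
grasp_force: 58.5
```

Request:
apply_moves([
  [[0.15, -0.06, 0, 0.5, -1], [0.27, -0.18, 0, 1.1, -1], [0.27, -0.2, 0, 1.1, -1], [0.27, -0.2, 0, 1.1, -1], [0.27, -0.2, 0, 1.1, -1], [0.27, -0.2, 0, 1.1, -1], [0.25, -0.2, 0, 1.1, -1], [0.15, -0.2, 0, 1.1, -1]],
])

```text
clock: 51.92
eef_pos: [0.4257, 0.2433, 0.0428]
tool_rot: [0.709, -0.705, -0.002, -0.001]
ft_force: [-5.0, 4.5, 3.8]
grip_width: 0.0103
grasp_force: 59.7
```

Request:
apply_moves([
  [[0, 0, 0, 0, -1], [0, 0, 0, 0, -1]],
])

```text
clock: 52.08
eef_pos: [0.4269, 0.2423, 0.0428]
tool_rot: [0.708, -0.706, 0.001, -0.001]
ft_force: [-0.1, -0.0, 5.3]
grip_width: 0.0101
grasp_force: 59.7
```

```bash
python3 - <<'E'
from h import *
o=get_obs(); print(o["eef_pos"],o["tool_rot"],o["clock"],o["grip_width"])
im,P=world("wrist"); np.save("w7.npy",P); cv2.imwrite("pics/w7.png",im)
im,P=tops("scene",.020,.034,(.40,.66,.12,.40),80,sat=110); cv2.imwrite("pics/scene7.png",im)
E
```

```text
[0.4269403  0.24225482 0.04279368] [ 7.07865427e-01 -7.06345717e-01  5.31808559e-04 -1.40801334e-03] 52.0833 0.010056002520065306
scene [467. 241.] 340 [5.544e+02 2.949e+02 7.670e+01 5.820e+01 5.000e-01] 28.0 [553.1 290.3  27.8]
scene [470. 241.] 96 [557.5 296.   27.8  32.8  52.9] 28.9 [557.  296.1  29. ]
scene [430. 250.] 252 [554.8 205.9  72.9  56.8   2.8] 28.0 [544.9 196.   27.8]
scene [438. 252.] 99 [560.9 207.1  29.8  30.8  53.2] 29.4 [560.4 206.9  29.3]
```

View pics/w7.png

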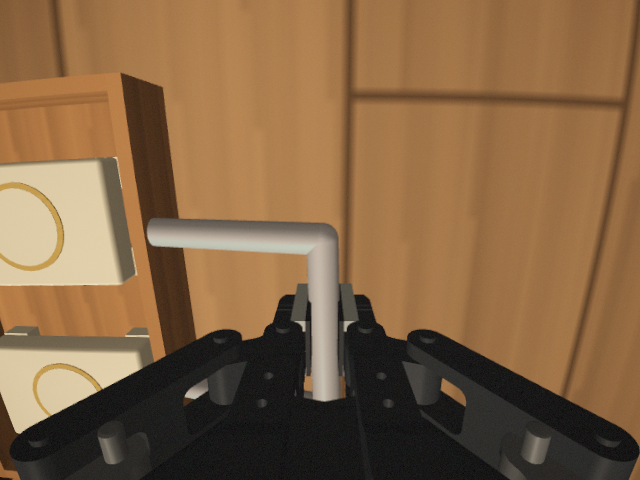

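```bash
python3 - <<'E'
from h import *
P=np.load("w7.npy")*1000; z=P[...,2]
im=cv2.imread("pics/w7.png")
m=np.zeros(z.shape,bool); m[70:330,80:185]=True
q=P[m&(z>33)&(z<40)]; q=q[q[:,0]<520]
v=cv2.fitLine(q[:,:2].astype(np.float32),cv2.DIST_HUBER,0,.01,.01).ravel()
print(len(q),q.mean(0),"rim dir",np.rad2deg(np.arctan2(v[1],v[0])),np.percentile(q[:,1],[.5,99.5]),np.percentile(q[:,0],[1,50,99]))
b=P[255:285,300:345].reshape(-1,3); b=b[(b[:,2]>46)]; print("bar",b.mean(0))
E
```

```text
6041 [502.43702434 195.2200338   35.73628999] rim dir -86.602 [149.6935385  252.69864699] [484.23136446 502.83610706 517.46311685]
bar [428.09486865 219.61281554  50.7983208 ]
```

Request:
apply_moves([
  [[0.15, 0, 0, -0.4, -1], [0.25, 0, 0, -0.4, -1], [0.25, 0, 0, -0.4, -1], [0.25, 0, 0, -0.4, -1], [0.25, 0, 0, -0.4, -1], [0.25, 0, 0, -0.4, -1], [0.15, 0, 0, 0, -1], [0, 0, 0, 0, -1]],
])

```text
clock: 52.85
eef_pos: [0.4858, 0.2424, 0.0425]
tool_rot: [-0.693, 0.721, 0.002, -0.001]
ft_force: [-8.0, -0.7, 10.2]
grip_width: 0.01
grasp_force: 59.5
```

```bash
python3 - <<'E'
from h import *
o=get_obs(); print(o["eef_pos"],o["tool_rot"],o["clock"],o["grip_width"],o["ft_force"])
P=world("wrist")[1]*1000; z=P[...,2]
m=np.zeros(z.shape,bool); m[70:330,80:185]=True
q=P[m&(z>33.5)&(z<38)&(P[...,0]<600)]
v=cv2.fitLine(q[:,:2].astype(np.float32),cv2.DIST_HUBER,0,.01,.01).ravel()
print(len(q),q.mean(0),"rim dir",np.rad2deg(np.arctan2(v[1],v[0])),np.percentile(q[:,1],[.5,99.5]))
im,P=tops("scene",.020,.034,(.40,.70,.12,.40),60,sat=110); cv2.imwrite("pics/scene8.png",im[150:350,350:640])
E
```

```text
[0.48578208 0.24242949 0.04247011] [-0.69318776  0.72075416  0.0016653  -0.00118003] 52.85 0.010007267952151672 [-7.98905378 -0.65985163 10.24962593]
5898 [558.35557519 190.9696402   35.79506687] rim dir 89.77465 [145.25701928 249.23155342]
scene [474. 249.] 91 [585.  288.9  55.2  18.1  87.9] 28.5 [584.8 287.1  28.5]
scene [440. 260.] 113 [5.835e+02 1.997e+02 1.680e+01 5.630e+01 1.000e-01] 28.2 [583.5 196.8  28.2]
```

View pics/scene8.png

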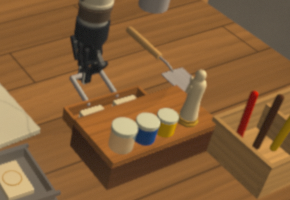

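Request:
apply_moves([
  [[0.2, 0, 0, 0, -1], [0.3, 0, 0, 0, -1], [0.3, 0, 0, 0, -1], [0.3, 0, 0, 0, -1], [0.3, 0, 0, 0, -1], [0.25, 0, 0, 0, -1], [0.15, 0, 0, 0, -1], [0, 0, 0, 0, -1]],
])

```text
clock: 53.62
eef_pos: [0.558, 0.2425, 0.0427]
tool_rot: [-0.693, 0.721, 0.001, -0.001]
ft_force: [-6.8, 0.8, 10.8]
grip_width: 0.01
grasp_force: 59.5
```

Request:
apply_moves([
  [[0.08, 0, 0, 0, -1], [0.04, 0, 0, 0, -1], [0, 0, 0, 0, -1], [0, 0, 0, 0, -1]],
])

```text
clock: 53.95
eef_pos: [0.5609, 0.2424, 0.0426]
tool_rot: [-0.693, 0.721, 0.002, -0.002]
ft_force: [-10.7, -0.2, 12.8]
grip_width: 0.0102
grasp_force: 59.8
```

```bash
python3 - <<'E'
from h import *
o=get_obs(); print(o["eef_pos"],o["tool_rot"],o["clock"],o["grip_width"],o["ft_force"])
im,P=world("wrist"); P=P*1000; z=P[...,2]; cv2.imwrite("pics/w9.png",im); np.save("w9.npy",P)
m=np.zeros(z.shape,bool); m[70:330,60:200]=True
k=m&(z>72)&(z<85); q=P[k]; print("board edge min x",len(q),np.percentile(q[:,0],[0.5,2,10]) if len(q) else 0)
k=m&(z>5)&(z<33)&(P[...,0]>600); q=P[k]; print("front wall face",len(q),np.percentile(q[:,0],[2,10,50,90]) if len(q) else 0)
b=P[270:300,300:345].reshape(-1,3); b=b[(b[:,2]>46)&(b[:,2]<60)]; print("bar",b.mean(0) if len(b) else 0)
E
```

```text
[0.56089973 0.24243247 0.04258817] [-0.69332454  0.72061897  0.00220146 -0.0021278 ] 53.95 0.010187176282704533 [-10.72081955  -0.22577082  12.81084077]
board edge min x 2464 [634.40532679 634.58622857 635.02538386]
front wall face 17422 [629.80695561 630.66344537 650.75031015 668.58618815]
bar [560.74757374 225.82645275  50.51843288]
```

View pics/w9.png

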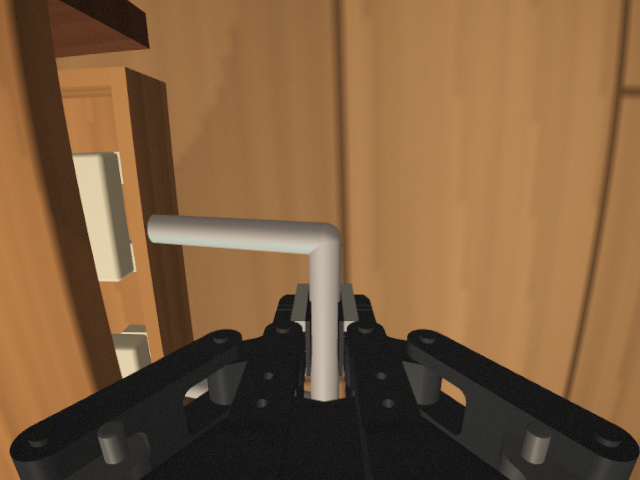

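Request:
apply_moves([
  [[0.08, 0, 0, 0, -1], [0.08, 0, 0, 0, -1], [0, 0, 0, 0, -1], [0, 0, 0, 0, -1]],
])

```text
clock: 54.33
eef_pos: [0.5655, 0.2423, 0.0426]
tool_rot: [-0.694, 0.72, 0.003, -0.004]
ft_force: [-15.9, -0.9, 17.4]
grip_width: 0.0103
grasp_force: 60.2
```

```bash
python3 - <<'E'
from h import *
P=world("wrist")[1]*1000; z=P[...,2]
m=np.zeros(z.shape,bool); m[70:330,60:200]=True
q=P[m&(z>72)&(z<85)]; print("board",np.percentile(q[:,0],[0.5,2,10]))
q=P[m&(z>10)&(z<28)&(P[...,0]>600)&(P[...,0]<645)]; print("wall",np.percentile(q[:,0],[2,10,50]))
E
```

```text
board [634.43241423 634.68519906 635.08704549]
wall [634.36623644 634.84496113 636.19968299]
```

Request:
apply_moves([
  [[0.08, 0, 0, 0, -1], [0, 0, 0, 0, -1], [0, 0, 0, 0, -1]],
])

```text
clock: 54.63
eef_pos: [0.5656, 0.2423, 0.0425]
tool_rot: [-0.694, 0.72, 0.005, -0.006]
ft_force: [-21.6, -0.4, 21.3]
grip_width: 0.0098
grasp_force: 60.9
```

Request:
apply_moves([
  [[-0.08, 0, 0.03, 0, -1], [0, 0, 0, 0, -1], [0, 0, 0, 0, 0.2], [0, 0, 0, 0, 0.2], [0, 0, 0, 0, 0.2], [0, 0, 0, 0, 0.2]],
])

```text
clock: 55.13
eef_pos: [0.5714, 0.2419, 0.0427]
tool_rot: [-0.693, 0.721, -0.0, 0.0]
ft_force: [0.3, 0.1, 0.6]
grip_width: 0.0512
grasp_force: 0.0
```

Request:
apply_moves([
  [[0, 0, 0.3, 0, 0.2], [0, 0, 0.5, 0, 0.2], [0, 0, 0.5, 0, 0.2], [-0.4, 0, 0.6, 0, 0.2], [-0.7, 0, 0.6, 0, 0.2], [-0.7, 0, 0.6, 0, 0.2], [-0.8, 0, 0, 0, 0.2], [-0.8, 0, 0, 0, 0.2]],
])

```text
clock: 55.8
eef_pos: [0.4356, 0.2424, 0.1697]
tool_rot: [-0.693, 0.721, -0.001, 0.003]
ft_force: [0.2, 1.0, -0.2]
grip_width: 0.0511
grasp_force: 0.0
```

Request:
apply_moves([
  [[-0.5, 0, 0, 0, 0.2], [0, 0, 0, 0, 0.2], [0, 0, 0, 0, 0.2]],
])

```text
clock: 56.05
eef_pos: [0.4148, 0.242, 0.168]
tool_rot: [-0.693, 0.721, -0.0, 0.001]
ft_force: [0.7, -0.1, -0.4]
grip_width: 0.0515
grasp_force: 0.0
```

```bash
python3 - <<'E'
from h import *
o=get_obs(); print(o["eef_pos"],o["clock"],o["ft_force"])
im,P=tops("scene",.020,.034,(.63,.76,-.23,.02),80,sat=110); cv2.imwrite("pics/sceneF.png",im)
ims,Ps=world("side"); cv2.imwrite("pics/sideF.png",ims)
for n,Q in(("scene",P),("side",Ps)):
    Q=Q*1000; x,y,z=np.moveaxis(Q,2,0)
    m=(z>44)&(z<58)&(x>540)&(x<600)&(y>180)&(y<310); q=Q[m]; print(n,"bar",len(q),q.mean(0), cv2.minAreaRect(q[:,:2].astype(np.float32)))
    m=(z>72)&(z<84)&(x>600)&(x<660)&(y>130)&(y<360); print("edge",np.percentile(x[m],[.5,2]))
a=ims[120:260,200:420]; cv2.imwrite("pics/fin.png",np.hstack([cv2.resize(im,(400,300)),cv2.resize(a,(400,300))]))
E
```

```text
[0.41482683 0.24201477 0.16802311] 56.05 [ 0.70026872 -0.05182739 -0.39028201]
scene [373. 305.] 82 [645.   -2.8  40.3  20.   31. ] 27.3 [641.8  -5.8  27.3]
scene [361. 330.] 712 [686.8 -55.6  57.   85.7  88.3] 27.1 [690.2 -57.8  26.9]
scene [314. 344.] 764 [ 677.1 -154.4   56.7   90.1   87.2] 27.1 [ 682.6 -156.6   26.9]
scene [362. 327.] 159 [685.4 -55.   29.6  30.9  61.5] 28.0 [685.7 -54.7  28. ]
scene [314. 341.] 171 [ 677.3 -153.8   31.    32.3   63.4] 28.4 [ 678.3 -153.5   28.3]
scene bar 228 [572.2376611  242.45240694  48.61903641] ((577.994140625, 243.85049438476562), (89.28538513183594, 35.44761657714844), 87.9946517944336)
edge [634.16251474 635.31040048]
side bar 113 [570.06907406 240.47429556  50.67175989] ((577.3240966796875, 242.8116455078125), (42.10131072998047, 89.92967987060547), 1.1552382707595825)
edge [629.91042847 631.37747285]
```

View pics/fin.png

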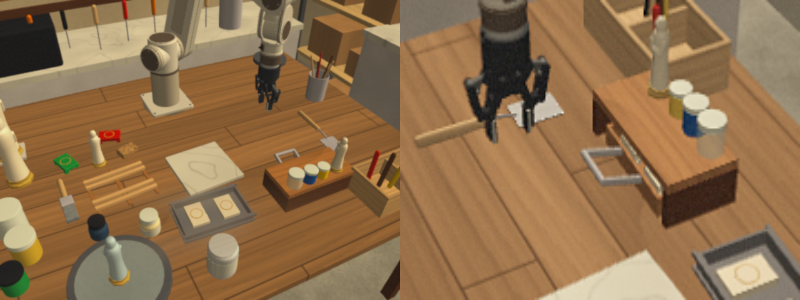

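```bash
python3 -c "
from workcell import order; print(order.job_done())"
```

```text
the job is handed in; nothing more can be done
None
```

The job is handed in, though no verdict was returned: all four bases were tried on the slab, the two sound ones (a, c by my labels) are in the tray, pushed under the shelf until it met the back panel, and the two rocking ones (b, d) lie in the reject crate.

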